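# Clear the chromatography bench: bottles, vials and column to their places

## Task

The purification run is over: put away what is left mixed up on the bench, each kind where it belongs. Stand the two buffer bottles upright in the rimmed bottle tray, stand the two loose sample vials in the two free cells of the vial rack, one on each side of the vial that is already there, and lay the glass column level in the V supports of its cradle. Knock no bottle or vial over, and do not lift out the vial that is in the rack.

Things in the scene. Friction and masses are not known exactly. Their poses are not given: they have to be found in the camera images.
- bottle_a: First of two identical buffer bottles. Clear glass laboratory bottle with a paper band and a white screw cap, standing upright on the bench. Body 56 mm across up to 74 mm high, sloping shoulder, neck 32 mm; the ribbed cap is 38 mm across, from 96 to 122 mm above the foot. About 170 g. Origin: centre of the underside; z up along its axis. Round, so yaw is meaningless.
- bottle_b: Second of two identical buffer bottles. Clear glass laboratory bottle with a paper band and a white screw cap, standing upright on the bench. Body 56 mm across up to 74 mm high, sloping shoulder, neck 32 mm; the ribbed cap is 38 mm across, from 96 to 122 mm above the foot. About 170 g. Origin: centre of the underside; z up along its axis. Round, so yaw is meaningless.
- vial_a: First of two identical loose vials, standing upright on the bench. Small round glass sample vial with a white screw cap, 62 mm tall: body 27 mm across, cap 28 mm across from 46 to 62 mm above the foot. About 35 g. Origin: centre of the underside; z up along its axis. Round, so yaw is meaningless. 
- vial_b: Second of two identical loose vials, standing upright on the bench. Small round glass sample vial with a white screw cap, 62 mm tall: body 27 mm across, cap 28 mm across from 46 to 62 mm above the foot. About 35 g. Origin: centre of the underside; z up along its axis. Round, so yaw is meaningless. 
- vial_c: The vial that already stands loose in the middle cell of the rack, of the same kind as the other two; it stays there. Small round glass sample vial with a white screw cap, 62 mm tall: body 27 mm across, cap 28 mm across from 46 to 62 mm above the foot. About 35 g. Origin: centre of the underside; z up along its axis. Round, so yaw is meaningless. 
- column: Column, 120 g, lying along its x: glass tube 20 mm across with white packing, 102 mm bare between two grey square end pieces (32 by 32 mm, 20 mm long), each with a 12 mm wide, 8 mm long nipple; 158 mm over all. Grasp the bare tube. Origin: middle of the tube, on its axis (16 mm above the bench at the start). Ends alike: either way round is right.
- tray: Shallow steel bottle tray, rolled rim, fixed; outside 100 mm along x, 168 along y; inside 92 by 160 mm; rim 27 mm high; floor 4 mm thick. Takes the two bottles side by side along y, 40 mm either side of the middle. Origin: centre of the underside, z up.
- rack: White vial rack, fixed; 56 mm along x, 156 along y, 32 high. Three square cells 46 mm wide in a row along y, centred at 0 and 50 mm either side of the origin, framed by 4 mm bars 20 to 32 mm high over a floor 4 mm thick. Middle cell taken, outer two free. Origin: centre of the underside, z up.
- cradle: Column cradle, fixed: steel base 74 mm along x, 100 along y, 8 thick; two grey V supports 8 mm thick, 35 mm either side of the origin along y. Vs at 45 degrees, bottom 26 mm, tips 54 mm up, mouth 56 mm wide along x, 62 mm free between them. The column lies along y in both Vs, axis 40 mm up, end pieces outside the Vs. Origin: centre of the underside, z up.
Not all that is in view belongs to the job. Leave any black look-alike of the tray alone.

How it is judged:
By the outcome, as a careful person would: the job done as asked, in the order asked, and still so for the second after the job is handed in, with the robot touching nothing.
It also fails if it takes over 128 s, if anything falls off the work surface, if the arm or the gripper's body presses on something with over 40 N, if the wrist force passes 120 N, or if a joint passes its speed limit or range.

## Robot

A 6-joint arm with a two-finger parallel gripper is mounted at the origin on the work surface. World frame = base frame: x ahead of the robot, y to its left, z up, the work surface at z = 0. Lengths are in mm, angles in rad, forces in N, time in s.
With the tool pointing down it reaches from about 375 to 750 mm from the base axis. Payload 9 kg.
Tool frame: the origin (TCP) lies midway between the tips of the shut fingers; the grasp point (between the pads) lies 19 mm behind it; z points along the fingers, y is the direction in which the jaws open and shut (so a half turn about z gives the same grasp; the last joint's range is limited). The gripper opens to 85 mm and grips with 20 to 120 N. Pads are 22 mm wide; open, the fingers measure 114 mm over their backs; the gripper's body (76 mm by 85 mm) begins 54 mm behind the grasp point. The pads swing forward as they close: fully open they stand 13 mm farther back than shut.
Start: joints at [-1.565, 0.104, 0.097, 1.564, 0, 1.353], TCP at [133.169, -585.066, 231.331] pointing down, gripper open.
Joint ranges: [-2.99, 2.99], [-0.84, 1.86], [-1.1, 1.16], [-1.84, 2.11], [-1.51, 1.56], [-3.14, 3.14]. Speed limits (rad/s): [2.22, 2.22, 2.57, 3.14, 3.14, 3.14].

## Interface

Orientations are given as a unit quaternion [w, x, y, z].
In Python, from station import ctrl, viewer gives the robot as it stands.
- The arm moves only by the tool servo_tool, never from a script. Its argument "deltas" is a list of rows, each an object of numbers: "claw": the closure, from 0 (fully open) to 1 (shut); "tx", "ty", "tz": the shift along the tool's x, y, z in mm; "yaw": the turn about the tool's z in degrees. A call has 1 to 12 rows; each row shifts and turns the commanded pose from where the row before left it, along the tool's axes as they then stand; what a row does not reach is not made up. A row lasts 1/12 s, in which the tool goes at most 41.7 mm and 7.16 degrees, less where a joint would pass 70% of its speed; a pose out of reach is approached as far as the arm can. A call is refused whole if a number of a shift passes 41.7 or a number of a turn 7.16, either way. A call with a gripper value outside its range is refused whole. The fingers move at their own pace and stop on an object; "newtons" is the grip in N (left out, the last holds). Time passes only in rows, so rows that do not move let the fingers close. It gives the time, the measured TCP pose, the force and the opening at its end, in the units of the state.
- ctrl.get_obs(): the state, without advancing time (a new reading comes with each control period).
- viewer.grab_frame(name): name is "side" or "top" or "wrist"; returns a dict with "img" (384x512x3 uint8, red, green, blue), "z_map" (384x512 float32, mm along the optical axis (not along the pixel's ray), 0 where there is no reading), "fx", "fy", "cx", "cy" (pixels), "R" (3x3) and "t" (3): a world point X has camera coordinates R X + t; the wrist camera has in their place "mount" (4x4, takes a point from camera to tool coordinates, whose origin is the TCP and whose axes are the flange's). Camera axes: x right, y down, z forward; pixel columns grow to the right and rows downward; lengths in mm; the calibration is good to about 2 mm. A picture is of the moment at which its call begins: read the wrist's pose just before it.
- ctrl.hand_in(): hands the job in, once; it reports no verdict.
The state is a dict: "time": time; "joint_pos": joint angles; "joint_velocities": joint speeds; "tau": joint torques, N m; "eef_pos": TCP position; "tool_rot": TCP orientation; "force": force on the tool from outside, world axes, zero at the start; "wrist_torque": the same for the moment, N m; "grip_width": finger opening in mm.
Only numpy, scipy, OpenCV 4.12 (cv2) and the standard library are available. Lean on these libraries where they do the work, as an engineer would, in place of code of your own. Each camera call takes 0.05 s, during which the arm holds its last target.

## Working session

There is one attempt and no reset: what is moved stays moved. The work goes in short steps, Python scripts to look and compute and a tool call to move; the robot and the scene stay as the last step left them, time stands still between calls to the robot, and variables do not carry over. Pictures are saved under pics/ and viewed, and the job is handed in when it is done.

Besides the shell and the picture viewer there is one more tool, called after "Call:" as name(argument=value, ...) on one line, values as JSON. servo_tool: Moves the arm, as the interface text tells. Its arguments: {"type":"object","properties":{"deltas":{"type":"array","items":{"type":"object","properties":{"claw":{"type":"number"},"tx":{"type":"number"},"ty":{"type":"number"},"tz":{"type":"number"},"yaw":{"type":"number"}}}},"newtons":{"type":"number"}},"required":["deltas"]}

```bash
ls; mkdir -p pics; python3 - <<'E'
from station import ctrl, viewer
import cv2
o=ctrl.get_obs(); print(o)
for n in ["top","side"]:
    f=viewer.grab_frame(n)
    cv2.imwrite(f"pics/{n}0.png",cv2.cvtColor(f["img"],cv2.COLOR_RGB2BGR))
    print(n,{k:f[k] for k in f if k not in("img","z_map")})
E
```

```text
pics
{'time': 0.0, 'joint_pos': array([-1.56471429e+00,  1.04721838e-01,  9.64831058e-02,  1.56389648e+00,
        7.69748357e-06,  1.35311580e+00]), 'joint_velocities': array([-1.99011034e-03,  1.01503435e-03,  7.08311162e-05, -8.71945306e-04,
       -3.04913764e-04, -5.01339639e-04]), 'tau': array([ 4.79477909e-03, -5.56927693e+01,  5.03653944e+01,  1.65714958e-02,
       -6.40907137e-05,  2.48993513e-05]), 'eef_pos': array([ 133.16095647, -584.7018706 ,  230.51674226]), 'tool_rot': array([-6.65292408e-04,  9.93747593e-01,  1.11647991e-01,  7.45216232e-05]), 'force': array([-1.10189718,  0.44081726,  0.20645749]), 'wrist_torque': array([-0.02326215,  0.02571397,  0.02235054]), 'grip_width': 85.31591234680894}
top {'fx': 482.83727396726397, 'fy': 482.83727396726397, 'cx': 254.99489905885264, 'cy': 197.95936002457745, 'R': array([[ 0.00495708, -0.99995334,  0.00829104],
       [-0.99790952, -0.00548086, -0.06439365],
       [ 0.06443609, -0.0079545 , -0.99789013]]), 't': array([ -64.3688961 ,  496.51098239, 1701.6226841 ])}
side {'fx': 371.7986226114817, 'fy': 371.7986226114817, 'cx': 256.92121444868616, 'cy': 192.4168559346331, 'R': array([[-0.96498267, -0.26217176,  0.00862618],
       [-0.20052709,  0.71608713, -0.66858665],
       [ 0.16910744, -0.64690432, -0.74358421]]), 't': array([459.17660463, 159.58789708, 987.86257967])}
```

View pics/top0.png

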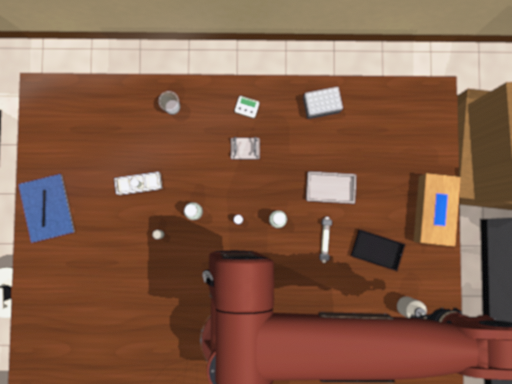

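View pics/side0.png

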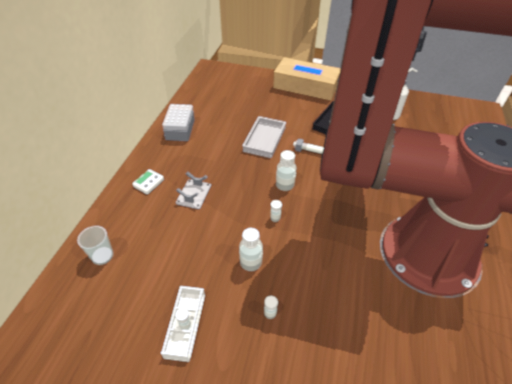

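The top view shows bottles at about (193,211) and (278,219), vials at (158,235) and (238,219), and the column at (326,240). The tray is at (331,187), the rack at (138,183) and the cradle at (245,148). The black look-alike is at (378,250). The side view agrees. Next I'll measure them by depth.

```bash
cat > h.py <<'E'
from station import ctrl, viewer
import cv2, numpy as np
from scipy.spatial.transform import Rotation as Ro
np.set_printoptions(precision=1,suppress=True)
def pose(o):
    w,x,y,z=o["tool_rot"]; return Ro.from_quat([x,y,z,w]).as_matrix(), o["eef_pos"]
def cloud(name):
    o=ctrl.get_obs(); f=viewer.grab_frame(name)
    z=f["z_map"]; v,u=np.mgrid[0:384,0:512]
    C=np.stack([(u-f["cx"])/f["fx"]*z,(v-f["cy"])/f["fy"]*z,z],-1)
    if name=="wrist":
        M=np.array(f["mount"]); R,p=pose(o)
        W=(C@M[:3,:3].T+M[:3,3])@R.T+p
    else: W=(C-f["t"])@f["R"]
    W[z<=0]=np.nan
    return f,W
def save(img,n,k=1): cv2.imwrite(f"pics/{n}.png",cv2.resize(cv2.cvtColor(img,cv2.COLOR_RGB2BGR),None,fx=k,fy=k))
E
python3 - <<'E'
from h import *
f,W=cloud("top")
for nm,(u,v,du,dv) in dict(bA=(193,211,12,12),bB=(278,219,12,12),vA=(158,235,8,8),vB=(238,219,8,8),col=(326,240,10,26),tray=(331,187,30,20),rack=(138,183,28,15),cradle=(245,148,18,14)).items():
    P=W[v-dv:v+dv+1,u-du:u+du+1].reshape(-1,3); P=P[P[:,2]>8]
    T=P[P[:,2]>np.nanmax(P[:,2])-9]
    r=cv2.minAreaRect(P[:,:2].astype(np.float32))
    print(nm,len(P),"zmax",P[:,2].max(),"topmid",(T[:,:2].max(0)+T[:,:2].min(0))/2,"topmean",T.mean(0),"rect",np.array(r[0]),np.array(r[1]),r[2])
f,W=cloud("wrist"); print(f["mount"],f["fx"],f["cx"],f["cy"])
save(f["img"],"wrist0")
i=cv2.imread("pics/top0.png")[90:280,100:410]; cv2.imwrite("pics/topc.png",cv2.resize(i,None,fx=2.5,fy=2.5))
E
```

```text
bA 242 zmax 130.19463645638788 topmid [450.3 155.1] topmean [450.  155.4 124.2] rect [451.3 155.1] [67.9 71.2] 0.38598138093948364
bB 223 zmax 133.93573903710214 topmid [ 423.4 -137.7] topmean [ 425.2 -138.3  126.9] rect [ 422.6 -144.2] [85.5 85.6] 0.22298476099967957
vA 73 zmax 71.90016058223549 topmid [369.5 277.5] topmean [369.4 276.9  65.9] rect [372.7 283.2] [41.1 34.7] 22.980607986450195
vB 60 zmax 70.67681385017656 topmid [422.5  -1.4] topmean [421.7   0.4  64.3] rect [420.1  -3.5] [53.4 53.3] 0.29220786690711975
col 319 zmax 41.26015493667813 topmid [ 354.8 -307.4] topmean [ 358.4 -307.3   35.3] rect [ 358.4 -316.8] [ 70.1 171.7] 83.81320190429688
tray 497 zmax 37.68528248455368 topmid [ 539.7 -328.7] topmean [ 539.8 -330.3   31.4] rect [ 533.5 -336.1] [128.8 219.8] 3.102976083755493
rack 408 zmax 75.02991266448531 topmid [547.8 357.9] topmean [546.4 357.7  69.6] rect [546.3 355.1] [199.8 101.3] 88.27994537353516
cradle 322 zmax 63.49490466177298 topmid [677.8 -24. ] topmean [677.5 -23.9  59.2] rect [671.7 -26.8] [ 90.8 125.9] 0.17844587564468384
[[  -0.    -1.    -0.3   69.3]
 [   1.    -0.     0.     0.5]
 [  -0.    -0.3    1.  -143.6]
 [   0.     0.     0.     1. ]] 298.04303514896895 254.4885933239782 193.0330598442899
```

View pics/topc.png

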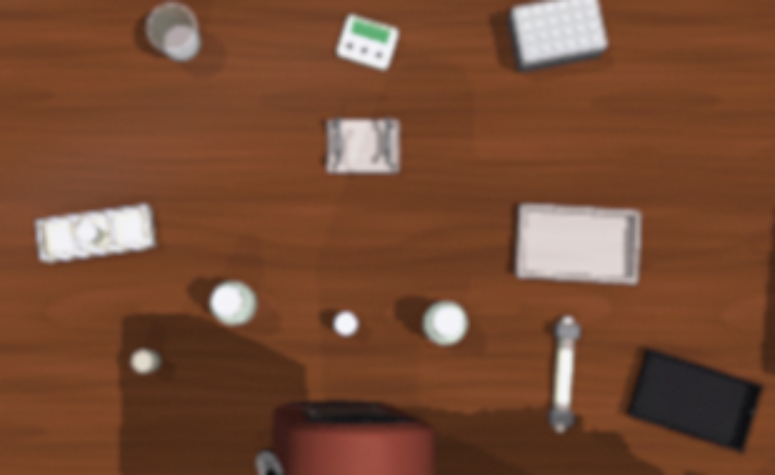

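Call:
servo_tool(deltas=[{"claw":0,"yaw":-7},{"claw":0,"yaw":-7},{"claw":0,"yaw":-7},{"claw":0,"yaw":-7},{"claw":0,"yaw":-7},{"claw":0,"yaw":-7},{"claw":0,"yaw":-7},{"claw":0,"yaw":-7},{"claw":0,"yaw":-7},{"claw":0,"yaw":-7},{"claw":0,"yaw":-7.16}], newtons=40)

```text
$.deltas[0]: bad value
```

Call:
servo_tool(deltas=[{"tx":30,"ty":20},{"tx":30,"ty":20},{"tx":30,"ty":20},{"tx":30,"ty":20},{"tx":30,"ty":20},{"tx":30,"ty":20},{"tx":30,"ty":20},{"tx":30,"ty":20},{"tx":30,"ty":20},{"tx":30,"ty":20},{"tx":30,"ty":20},{"tx":30,"ty":20}])

```text
$.deltas[0]: bad value
```

Call:
servo_tool(deltas=[{"tx":22,"ty":14},{"tx":22,"ty":14},{"tx":22,"ty":14},{"tx":22,"ty":10},{"tx":0},{"tx":0}])

```text
$.deltas[0]: bad value
```

Call:
servo_tool(deltas=[{"claw":0,"tx":0,"ty":0,"tz":0,"yaw":-7},{"claw":0,"tx":0,"ty":0,"tz":0,"yaw":-7},{"claw":0,"tx":0,"ty":0,"tz":0,"yaw":-7},{"claw":0,"tx":0,"ty":0,"tz":0,"yaw":-7},{"claw":0,"tx":0,"ty":0,"tz":0,"yaw":-7},{"claw":0,"tx":0,"ty":0,"tz":0,"yaw":-7},{"claw":0,"tx":0,"ty":0,"tz":0,"yaw":-7},{"claw":0,"tx":0,"ty":0,"tz":0,"yaw":-7},{"claw":0,"tx":0,"ty":0,"tz":0,"yaw":-7},{"claw":0,"tx":0,"ty":0,"tz":0,"yaw":-7},{"claw":0,"tx":0,"ty":0,"tz":0,"yaw":-7.1}], newtons=40)

```text
time: 1.12
eef_pos: [133.2, -585.0, 231.1]
tool_rot: [-0.0, 0.705, 0.709, 0.0]
force: [0.4, 0.5, 0.8]
grip_width: 85.5
```

Call:
servo_tool(deltas=[{"claw":0,"tx":30,"ty":20,"tz":0,"yaw":0},{"claw":0,"tx":30,"ty":20,"tz":0,"yaw":0},{"claw":0,"tx":30,"ty":20,"tz":0,"yaw":0},{"claw":0,"tx":30,"ty":20,"tz":0,"yaw":0},{"claw":0,"tx":30,"ty":20,"tz":0,"yaw":0},{"claw":0,"tx":30,"ty":20,"tz":0,"yaw":0},{"claw":0,"tx":30,"ty":20,"tz":0,"yaw":0},{"claw":0,"tx":30,"ty":20,"tz":0,"yaw":0},{"claw":0,"tx":30,"ty":20,"tz":0,"yaw":0},{"claw":0,"tx":30,"ty":20,"tz":0,"yaw":0},{"claw":0,"tx":30,"ty":20,"tz":0,"yaw":0},{"claw":0,"tx":30,"ty":20,"tz":0,"yaw":0}])

```text
time: 2.12
eef_pos: [374.3, -223.8, 231.4]
tool_rot: [0.0, 0.708, 0.707, -0.0]
force: [-0.1, -0.3, -0.4]
grip_width: 85.7
```

Call:
servo_tool(deltas=[{"claw":0,"tx":22,"ty":13,"tz":0,"yaw":0},{"claw":0,"tx":22,"ty":13,"tz":0,"yaw":0},{"claw":0,"tx":22,"ty":13,"tz":0,"yaw":0},{"claw":0,"tx":21,"ty":12,"tz":0,"yaw":0},{"claw":0,"tx":0,"ty":0,"tz":0,"yaw":0},{"claw":0,"tx":0,"ty":0,"tz":0,"yaw":0}])

```text
time: 2.62
eef_pos: [425.0, -137.6, 231.2]
tool_rot: [-0.0, 0.707, 0.708, -0.0]
force: [0.2, -0.2, 0.3]
grip_width: 85.2
```

```bash
python3 - <<'E'
from h import *
f,W=cloud("wrist"); save(f["img"],"w1"); print(pose(ctrl.get_obs()))
np.save("w1.npy",W)
Z=W[...,2]
m=(Z>105)&(Z<140); n,l,s,c=cv2.connectedComponentsWithStats(m.astype(np.uint8))
for i in range(1,n):
    if s[i,4]>60:
        P=W[l==i]; print(s[i],P.mean(0),(P.max(0)+P.min(0))/2,np.ptp(P,axis=0),np.median(P[:,2]))
E
```

```text
(array([[ 0.,  1., -0.],
       [ 1., -0., -0.],
       [-0., -0., -1.]]), array([ 424.7, -138.3,  231.2]))
[ 232  169   45   46 1526] [ 424.5 -139.7  122.2] [ 424.5 -141.8  115.3] [39.2 39.7 20.5] 123.09645709960952
```

View pics/w1.png

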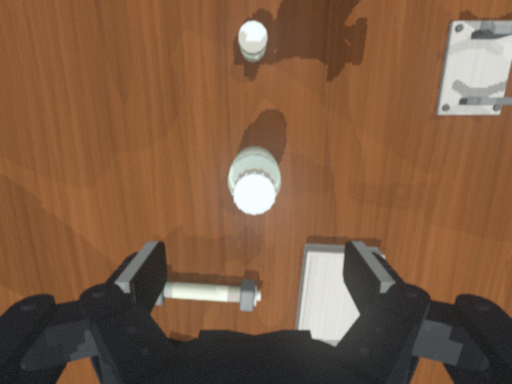

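The wrist view shows bottle_b's cap at (257,193), the column at (210,292), the tray at the lower right and a vial at (253,38). I'll descend and grip the cap.

Call:
servo_tool(deltas=[{"claw":0,"tx":-1.5,"ty":0,"tz":20,"yaw":0},{"claw":0,"tx":0,"ty":0,"tz":25,"yaw":0},{"claw":0,"tx":0,"ty":0,"tz":25,"yaw":0},{"claw":0,"tx":0,"ty":0,"tz":25,"yaw":0},{"claw":0,"tx":0,"ty":0,"tz":20,"yaw":0},{"claw":0,"tx":0,"ty":0,"tz":18,"yaw":0},{"claw":0,"tx":0,"ty":0,"tz":10,"yaw":0},{"claw":0,"tx":0,"ty":0,"tz":0,"yaw":0}])

```text
time: 3.33
eef_pos: [423.2, -139.9, 86.1]
tool_rot: [-0.002, 0.708, 0.706, -0.0]
force: [0.6, 0.3, 0.4]
grip_width: 85.6
```

Call:
servo_tool(deltas=[{"claw":0.3,"tx":0,"ty":0,"tz":0,"yaw":0},{"claw":0.4,"tx":0,"ty":0,"tz":0,"yaw":0},{"claw":0.5,"tx":0,"ty":0,"tz":0,"yaw":0},{"claw":0.6,"tx":0,"ty":0,"tz":0,"yaw":0},{"claw":0.8,"tx":0,"ty":0,"tz":0,"yaw":0},{"claw":1,"tx":0,"ty":0,"tz":0,"yaw":0},{"claw":1,"tx":0,"ty":0,"tz":0,"yaw":0},{"claw":1,"tx":0,"ty":0,"tz":0,"yaw":0},{"claw":1,"tx":0,"ty":0,"tz":0,"yaw":0}])

```text
time: 4.08
eef_pos: [425.4, -140.5, 89.5]
tool_rot: [0.001, 0.708, 0.707, -0.0]
force: [-2.0, -1.5, 6.4]
grip_width: 36.6
```

```bash
python3 - <<'E'
from h import *
f,W=cloud("wrist"); save(f["img"],"w2"); 
f,W=cloud("side"); save(f["img"][80:280,150:400],"s2",3)
E
```

```text
(no output)
```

View pics/w2.png

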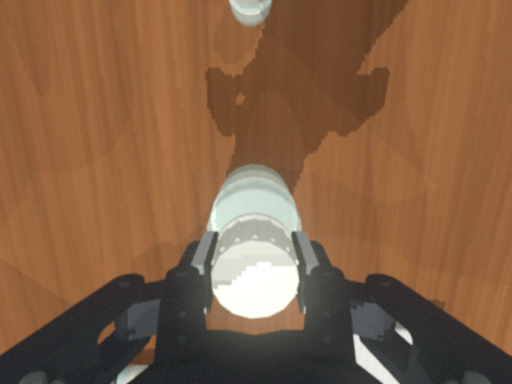

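View pics/s2.png

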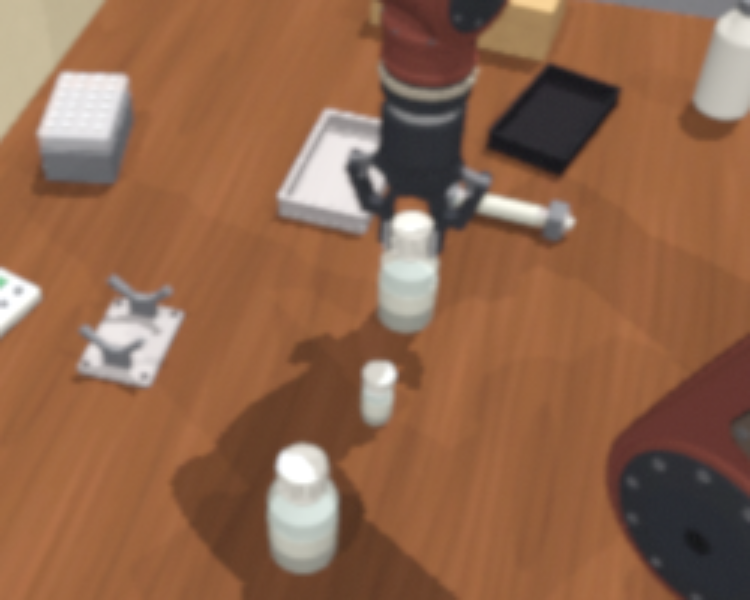

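Bottle_b is held between the pads, still upright, with its cap at (256,275) in the wrist view. I'll lift it and work out the fixture poses from the top image.

Call:
servo_tool(deltas=[{"claw":1,"tx":0,"ty":0,"tz":-4,"yaw":0},{"claw":1,"tx":0,"ty":0,"tz":-10,"yaw":0},{"claw":1,"tx":0,"ty":0,"tz":-15,"yaw":0},{"claw":1,"tx":0,"ty":0,"tz":-20,"yaw":0},{"claw":1,"tx":0,"ty":0,"tz":-20,"yaw":0},{"claw":1,"tx":0,"ty":0,"tz":-10,"yaw":0},{"claw":1,"tx":0,"ty":0,"tz":0,"yaw":0}])

```text
time: 4.77
eef_pos: [425.9, -140.7, 170.0]
tool_rot: [0.002, 0.708, 0.707, 0.0]
force: [-0.0, -0.8, -0.8]
grip_width: 36.6
```

```bash
cat >> h.py <<'E'
def ray(f,uv,z):
    uv=np.atleast_2d(uv).astype(float); d=np.c_[(uv[:,0]-f["cx"])/f["fx"],(uv[:,1]-f["cy"])/f["fy"],np.ones(len(uv))]@f["R"]
    c=-f["t"]@f["R"]; return c+d*((z-c[2])/d[:,2])[:,None]
E
python3 - <<'E'
from h import *
f=viewer.grab_frame("top")
def rep(n,px,z):
    p=ray(f,np.array(px)/2.5+[100,90],z); print(n,p.mean(0)); print(np.diff(np.r_[p,p[:1]],axis=0)[:,:2])
rep("tray",[(518,204),(641,210),(638,284),(515,277)],27)
rep("rack",[(37,220),(150,205),(155,246),(41,263)],32)
print(ray(f,[[193,211]],122),ray(f,[[158,235],[238,219]],62))
i=f["img"]; save(i[125:215,100:265],"rackcr",4.5); save(i[160:270,290:400],"trayc",5)
E
```

```text
tray [ 534.9 -331.7   27. ]
[[  -7.5 -175. ]
 [-105.3    5.2]
 [   9.   174.3]
 [ 103.9   -4.5]]
rack [545.  349.9  32. ]
[[  22.2 -158.7]
 [ -58.1   -8.1]
 [ -24.9  159.8]
 [  60.8    7.1]]
[[445.4 145.2 122. ]] [[364.4 271.6  62. ]
 [420.8  -3.1  62. ]]
```

View pics/rackcr.png

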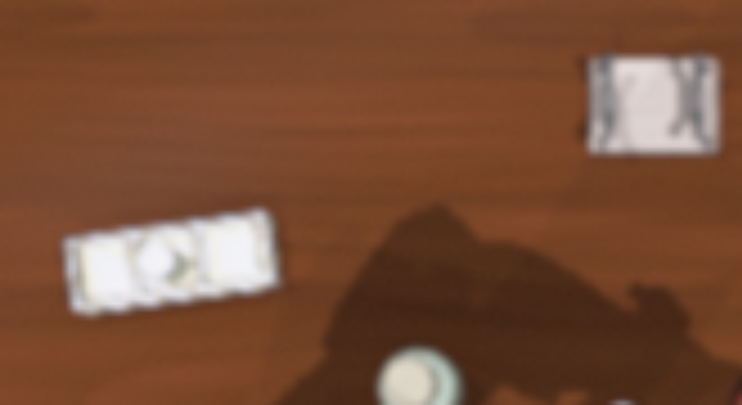

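View pics/trayc.png

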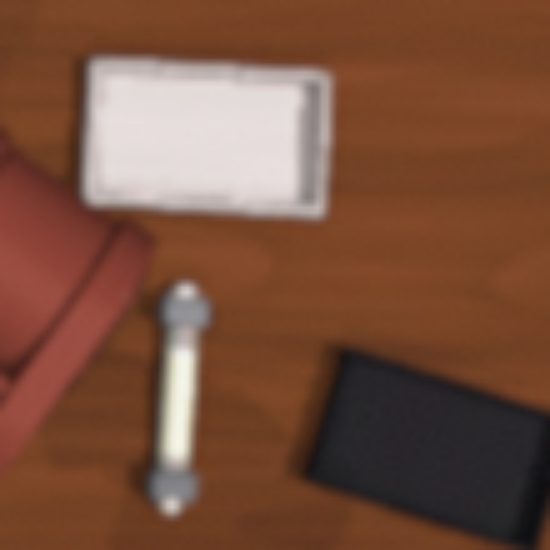

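Call:
servo_tool(deltas=[{"claw":1,"tx":-10,"ty":5,"tz":0,"yaw":0},{"claw":1,"tx":-18,"ty":9,"tz":0,"yaw":0},{"claw":1,"tx":-22,"ty":10,"tz":0,"yaw":0},{"claw":1,"tx":-22,"ty":10,"tz":0,"yaw":0},{"claw":1,"tx":-22,"ty":10,"tz":0,"yaw":0},{"claw":1,"tx":-22,"ty":10,"tz":0,"yaw":0},{"claw":1,"tx":-22,"ty":10,"tz":0,"yaw":0},{"claw":1,"tx":-22,"ty":10,"tz":0,"yaw":0},{"claw":1,"tx":-22,"ty":10,"tz":0,"yaw":0},{"claw":1,"tx":-22,"ty":10,"tz":0,"yaw":0},{"claw":1,"tx":-16,"ty":9,"tz":0,"yaw":0},{"claw":1,"tx":-10,"ty":6,"tz":0,"yaw":0}])

```text
time: 5.82
eef_pos: [533.3, -371.3, 164.8]
tool_rot: [-0.001, 0.708, 0.706, -0.0]
force: [0.1, -0.9, -2.1]
grip_width: 37.1
```

Call:
servo_tool(deltas=[{"claw":1,"tx":0,"ty":0,"tz":10,"yaw":0},{"claw":1,"tx":0,"ty":0,"tz":15,"yaw":0},{"claw":1,"tx":0,"ty":0,"tz":8,"yaw":0},{"claw":1,"tx":0,"ty":0,"tz":0,"yaw":0},{"claw":1,"tx":0,"ty":0,"tz":0,"yaw":0}])

```text
time: 6.23
eef_pos: [532.7, -369.0, 133.1]
tool_rot: [-0.001, 0.707, 0.707, -0.0]
force: [0.7, 0.1, -1.7]
grip_width: 37.0
```

```bash
python3 - <<'E'
from h import *
f,W=cloud("wrist"); save(f["img"],"w3"); np.save("w3.npy",W)
f,W=cloud("side"); save(f["img"][60:220,180:400],"s3",3)
E
```

```text
(no output)
```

View pics/w3.png

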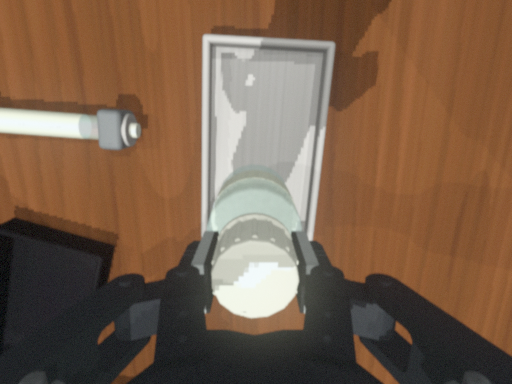

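View pics/s3.png

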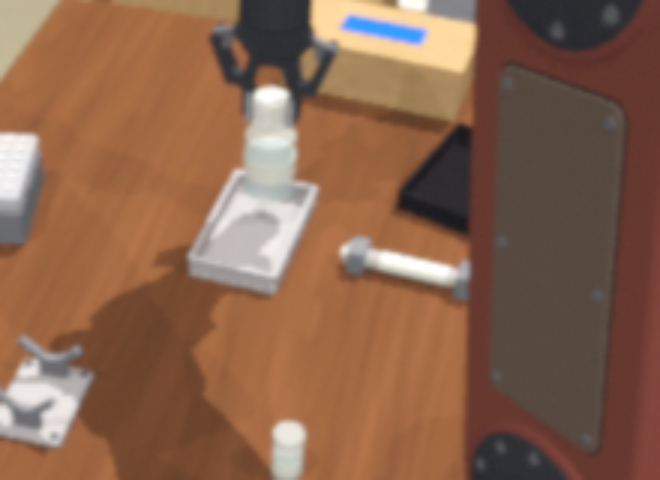

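```bash
cat >> h.py <<'E'
def wray(f,o,uv,z):
    M=np.array(f["mount"]); R,p=pose(o)
    uv=np.atleast_2d(uv).astype(float); d=np.c_[(uv[:,0]-f["cx"])/f["fx"],(uv[:,1]-f["cy"])/f["fy"],np.ones(len(uv))]@M[:3,:3].T@R.T
    c=R@M[:3,3]+p; return c+d*((z-c[2])/d[:,2])[:,None]
E
python3 - <<'E'
from h import *
o=ctrl.get_obs();f=viewer.grab_frame("wrist")
print(o["eef_pos"]);print(wray(f,o,[(204,36),(334,42),(318,200),(202,200)],27))
E
```

```text
[ 533.5 -369.9  134.9]
[[ 495.1 -248.4   27. ]
 [ 594.5 -252.7   27. ]
 [ 589.5 -379.5   27. ]
 [ 487.  -379.3   27. ]]
```

Call:
servo_tool(deltas=[{"claw":1,"tx":-4,"ty":5,"tz":0,"yaw":0},{"claw":1,"tx":0,"ty":0,"tz":10,"yaw":0},{"claw":1,"tx":0,"ty":0,"tz":14,"yaw":0},{"claw":1,"tx":0,"ty":0,"tz":9,"yaw":0},{"claw":1,"tx":0,"ty":0,"tz":5,"yaw":0},{"claw":1,"tx":0,"ty":0,"tz":2,"yaw":0},{"claw":1,"tx":0,"ty":0,"tz":0,"yaw":0},{"claw":1,"tx":0,"ty":0,"tz":0,"yaw":0}])

```text
time: 7.05
eef_pos: [538.2, -373.9, 93.7]
tool_rot: [-0.0, 0.708, 0.707, -0.0]
force: [0.4, 0.4, -2.1]
grip_width: 37.0
```

```bash
python3 - <<'E'
from h import *
for i in range(3): 
    f=viewer.grab_frame("side"); o=ctrl.get_obs(); print(o["eef_pos"],o["force"])
save(f["img"][60:220,180:400],"s4",3)
E
```

```text
[ 538.3 -373.9   93.8] [ 0.  -0.2 -2.6]
[ 538.3 -373.9   93.8] [-0.2  0.1 -2. ]
[ 538.4 -373.9   93.9] [-0.5 -0.  -1. ]
```

View pics/s4.png

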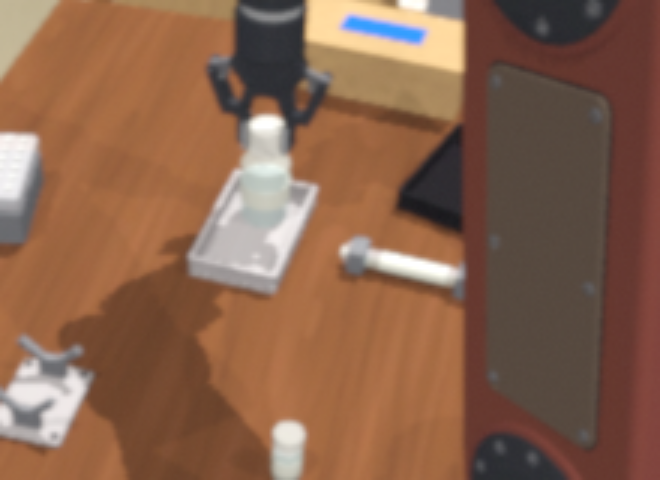

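Call:
servo_tool(deltas=[{"claw":1,"tx":0,"ty":0,"tz":1,"yaw":0},{"claw":1,"tx":0,"ty":0,"tz":0.5,"yaw":0},{"claw":1,"tx":0,"ty":0,"tz":0,"yaw":0}])

```text
time: 7.45
eef_pos: [538.5, -374.4, 93.7]
tool_rot: [0.0, 0.708, 0.707, -0.0]
force: [-2.6, 1.0, 4.0]
grip_width: 37.0
```

Call:
servo_tool(deltas=[{"claw":1,"tx":0,"ty":0,"tz":1,"yaw":0},{"claw":1,"tx":0,"ty":0,"tz":0,"yaw":0},{"claw":1,"tx":0,"ty":0,"tz":0,"yaw":0}])

```text
time: 7.7
eef_pos: [538.6, -374.6, 93.7]
tool_rot: [0.001, 0.708, 0.707, -0.0]
force: [-3.5, 2.3, 11.0]
grip_width: 36.7
```

Call:
servo_tool(deltas=[{"claw":1,"tx":0,"ty":0,"tz":-1.5,"yaw":0},{"claw":0.5,"tx":0,"ty":0,"tz":0,"yaw":0},{"claw":0.4,"tx":0,"ty":0,"tz":0,"yaw":0},{"claw":0.3,"tx":0,"ty":0,"tz":0,"yaw":0},{"claw":0.2,"tx":0,"ty":0,"tz":0,"yaw":0},{"claw":0.1,"tx":0,"ty":0,"tz":0,"yaw":0},{"claw":0,"tx":0,"ty":0,"tz":-15,"yaw":0},{"claw":0,"tx":0,"ty":0,"tz":-30,"yaw":0},{"claw":0,"tx":0,"ty":0,"tz":-40,"yaw":0},{"claw":0,"tx":0,"ty":0,"tz":-40,"yaw":0},{"claw":0,"tx":0,"ty":0,"tz":-15,"yaw":0}])

```text
time: 8.62
eef_pos: [539.5, -375.1, 239.8]
tool_rot: [0.004, 0.708, 0.707, -0.0]
force: [0.3, -0.6, 1.0]
grip_width: 85.8
```

```bash
python3 - <<'E'
from h import *
f,W=cloud("wrist"); save(f["img"],"w5"); 
o=ctrl.get_obs(); print(o["eef_pos"])
E
```

```text
[ 540.  -375.7  241.1]
```

View pics/w5.png

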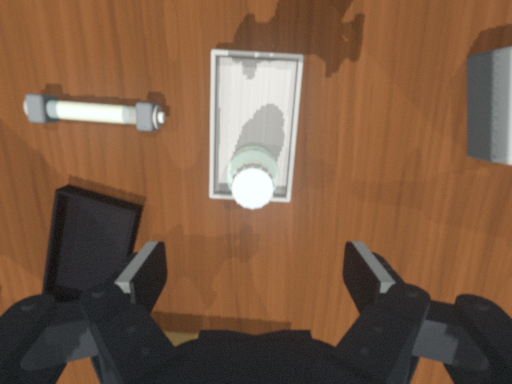

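Bottle_b stands in the tray's south half, cap at (254,187). The whole column is also visible, from (26,107) to (165,117). I'll measure both.

```bash
python3 - <<'E'
from h import *
o=ctrl.get_obs();f,W=cloud("wrist")
p=wray(f,o,[(211,49),(303,53),(291,202),(209,199)],27);print(p[:,:2],p.mean(0))
Z=W[...,2]; v,u=np.mgrid[0:384,0:512]
m=(Z>12)&(v>80)&(v<140)&(u<180)
P=W[m]; r=cv2.minAreaRect(P[:,:2].astype(np.float32)); print(r,P[:,2].max())
h=(Z>22)&m; 
print(wray(f,o,[(26,107),(165,117)],16))
# tube middle
im=f["img"]; print([ (uu,[int(x) for x in np.where(m[:,uu])[0][[0,-1]]]) for uu in (60,75,90,105,120)])
for uu in (60,75,90,105,120):
    c=W[m[:,uu].nonzero()[0],uu]; k=c[:,2].argmax(); print(c[k], np.median(c,axis=0))
# cap centre
c=W[(Z>118)&(Z<140)]; print("cap",c.mean(0))
E
```

```text
[[ 494.  -246.5]
 [ 594.8 -250.6]
 [ 587.2 -422.8]
 [ 484.  -418.4]] [ 540.  -334.6   27. ]
((356.546142578125, -312.77093505859375), (32.04645538330078, 153.7030487060547), 85.58946228027344) 35.8013605450067
[[ 271.6 -307.    16. ]
 [ 434.4 -318.8   16. ]]
[(60, [101, 117]), (75, [102, 118]), (90, [103, 119]), (105, [104, 121]), (120, [105, 122])]
[ 318.3 -310.4   27.9] [ 317.4 -309.3   26.2]
[ 335.5 -310.4   28.1] [ 334.4 -310.4   25.5]
[ 352.5 -311.5   28.1] [ 351.  -311.5   25.8]
[ 368.8 -314.9   27.2] [ 368.3 -313.8   26. ]
[ 385.9 -316.1   27.4] [ 385.5 -314.4   25.3]
cap [ 537.7 -374.3  126.9]
```

Call:
servo_tool(deltas=[{"claw":0,"tx":20,"ty":-4,"tz":0,"yaw":0},{"claw":0,"tx":38,"ty":-7,"tz":0,"yaw":0},{"claw":0,"tx":38,"ty":-7,"tz":0,"yaw":0},{"claw":0,"tx":38,"ty":-7,"tz":0,"yaw":0},{"claw":0,"tx":38,"ty":-7,"tz":0,"yaw":0},{"claw":0,"tx":38,"ty":-7,"tz":0,"yaw":0},{"claw":0,"tx":38,"ty":-7,"tz":0,"yaw":0},{"claw":0,"tx":38,"ty":-7,"tz":0,"yaw":0},{"claw":0,"tx":38,"ty":-7,"tz":0,"yaw":0},{"claw":0,"tx":38,"ty":-7,"tz":0,"yaw":0},{"claw":0,"tx":38,"ty":-7,"tz":0,"yaw":0},{"claw":0,"tx":38,"ty":-7,"tz":0,"yaw":0}])

```text
time: 9.72
eef_pos: [457.0, 65.7, 232.3]
tool_rot: [-0.0, 0.708, 0.707, -0.0]
force: [1.4, 1.0, 0.3]
grip_width: 85.3
```

Call:
servo_tool(deltas=[{"claw":0,"tx":38,"ty":-4,"tz":0,"yaw":0},{"claw":0,"tx":30,"ty":-3,"tz":0,"yaw":0},{"claw":0,"tx":20,"ty":-3,"tz":0,"yaw":0},{"claw":0,"tx":0,"ty":0,"tz":0,"yaw":0},{"claw":0,"tx":0,"ty":0,"tz":0,"yaw":0}])

```text
time: 10.13
eef_pos: [447.6, 152.9, 232.3]
tool_rot: [-0.0, 0.707, 0.707, -0.001]
force: [0.5, -2.0, 0.6]
grip_width: 85.7
```

```bash
cat > cap.py <<'E'
from h import *
import sys
lo,hi,n=float(sys.argv[1]),float(sys.argv[2]),sys.argv[3]
o=ctrl.get_obs();f,W=cloud("wrist"); save(f["img"],n); print(o["eef_pos"],o["tool_rot"])
Z=W[...,2]; m=(Z>lo)&(Z<hi); k,l,s,c=cv2.connectedComponentsWithStats(m.astype(np.uint8))
for i in range(1,k):
    if s[i,4]>60:
        P=W[l==i]; t=np.percentile(P[:,2],60); print(s[i],c[i],"mean",P.mean(0)); Q=P[P[:,2]>lo]; print("   ptp",np.ptp(P,axis=0))
E
python3 cap.py 117 140 w6
```

```text
[447.6 152.9 232.3] [-0.   0.7  0.7 -0. ]
[ 236  166   45   44 1418] [258.1 188. ] mean [450.5 153.8 123. ]
   ptp [39.3 38.7  8.2]
```

View pics/w6.png

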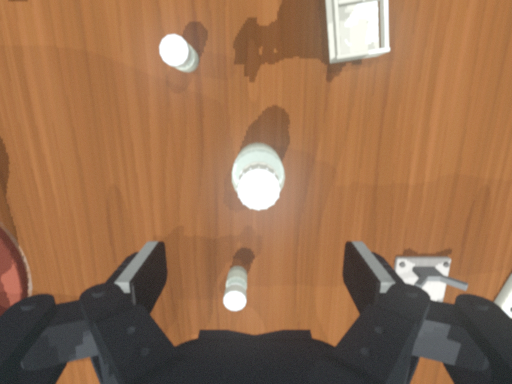

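Bottle_a's cap is at (258,188), i.e. (450,154). One vial is at (174,47) and the other at (235,290). I'll grip bottle_a.

Call:
servo_tool(deltas=[{"claw":0,"tx":1,"ty":2.5,"tz":20,"yaw":0},{"claw":0,"tx":0,"ty":0,"tz":25,"yaw":0},{"claw":0,"tx":0,"ty":0,"tz":25,"yaw":0},{"claw":0,"tx":0,"ty":0,"tz":25,"yaw":0},{"claw":0,"tx":0,"ty":0,"tz":20,"yaw":0},{"claw":0,"tx":0,"ty":0,"tz":18,"yaw":0},{"claw":0,"tx":0,"ty":0,"tz":11,"yaw":0},{"claw":0,"tx":0,"ty":0,"tz":0,"yaw":0}])

```text
time: 10.85
eef_pos: [449.2, 152.0, 86.6]
tool_rot: [-0.001, 0.708, 0.706, -0.002]
force: [0.2, 0.1, -0.3]
grip_width: 85.5
```

Call:
servo_tool(deltas=[{"claw":0.3,"tx":0,"ty":0,"tz":0,"yaw":0},{"claw":0.4,"tx":0,"ty":0,"tz":0,"yaw":0},{"claw":0.5,"tx":0,"ty":0,"tz":0,"yaw":0},{"claw":0.6,"tx":0,"ty":0,"tz":0,"yaw":0},{"claw":0.8,"tx":0,"ty":0,"tz":0,"yaw":0},{"claw":1,"tx":0,"ty":0,"tz":0,"yaw":0},{"claw":1,"tx":0,"ty":0,"tz":0,"yaw":0},{"claw":1,"tx":0,"ty":0,"tz":0,"yaw":0},{"claw":1,"tx":0,"ty":0,"tz":0,"yaw":0}])

```text
time: 11.6
eef_pos: [451.4, 153.0, 90.5]
tool_rot: [0.001, 0.708, 0.707, 0.001]
force: [-1.8, -0.4, 6.4]
grip_width: 37.2
```

Call:
servo_tool(deltas=[{"claw":1,"tx":0,"ty":0,"tz":-4,"yaw":0},{"claw":1,"tx":0,"ty":0,"tz":-10,"yaw":0},{"claw":1,"tx":0,"ty":0,"tz":-15,"yaw":0},{"claw":1,"tx":0,"ty":0,"tz":-20,"yaw":0},{"claw":1,"tx":0,"ty":0,"tz":-25,"yaw":0},{"claw":1,"tx":0,"ty":0,"tz":-20,"yaw":0},{"claw":1,"tx":0,"ty":0,"tz":-10,"yaw":0},{"claw":1,"tx":0,"ty":0,"tz":0,"yaw":0}])

```text
time: 12.27
eef_pos: [451.9, 153.1, 196.0]
tool_rot: [0.001, 0.708, 0.707, 0.001]
force: [0.3, 0.3, -1.7]
grip_width: 37.1
```

Call:
servo_tool(deltas=[{"claw":1,"tx":-10,"ty":2,"tz":0,"yaw":0},{"claw":1,"tx":-20,"ty":4,"tz":0,"yaw":0},{"claw":1,"tx":-30,"ty":6,"tz":0,"yaw":0},{"claw":1,"tx":-30,"ty":6,"tz":0,"yaw":0},{"claw":1,"tx":-30,"ty":6,"tz":0,"yaw":0},{"claw":1,"tx":-30,"ty":6,"tz":0,"yaw":0},{"claw":1,"tx":-30,"ty":6,"tz":0,"yaw":0},{"claw":1,"tx":-30,"ty":6,"tz":0,"yaw":0},{"claw":1,"tx":-30,"ty":6,"tz":0,"yaw":0},{"claw":1,"tx":-30,"ty":6,"tz":0,"yaw":0},{"claw":1,"tx":-30,"ty":6,"tz":0,"yaw":0},{"claw":1,"tx":-30,"ty":6,"tz":0,"yaw":0}])

```text
time: 13.27
eef_pos: [515.2, -178.9, 191.3]
tool_rot: [-0.001, 0.708, 0.706, -0.0]
force: [0.1, 0.9, -0.6]
grip_width: 36.7
```

Call:
servo_tool(deltas=[{"claw":1,"tx":-30,"ty":6,"tz":0,"yaw":0},{"claw":1,"tx":-30,"ty":6,"tz":0,"yaw":0},{"claw":1,"tx":-25,"ty":6,"tz":0,"yaw":0},{"claw":1,"tx":-20,"ty":4,"tz":0,"yaw":0},{"claw":1,"tx":-13,"ty":3,"tz":0,"yaw":0},{"claw":1,"tx":-5,"ty":0,"tz":0,"yaw":0},{"claw":1,"tx":0,"ty":0,"tz":0,"yaw":0},{"claw":1,"tx":0,"ty":0,"tz":0,"yaw":0},{"claw":1,"tx":0,"ty":0,"tz":0,"yaw":0}])

```text
time: 14.02
eef_pos: [540.7, -299.2, 192.9]
tool_rot: [-0.0, 0.707, 0.707, 0.0]
force: [0.3, 0.2, -2.2]
grip_width: 37.1
```

Call:
servo_tool(deltas=[{"claw":1,"tx":4,"ty":1,"tz":10,"yaw":0},{"claw":1,"tx":0,"ty":0,"tz":20,"yaw":0},{"claw":1,"tx":0,"ty":0,"tz":20,"yaw":0},{"claw":1,"tx":0,"ty":0,"tz":18,"yaw":0},{"claw":1,"tx":0,"ty":0,"tz":12,"yaw":0},{"claw":1,"tx":0,"ty":0,"tz":0,"yaw":0},{"claw":1,"tx":0,"ty":0,"tz":0,"yaw":0}])

```text
time: 14.6
eef_pos: [541.8, -295.3, 112.9]
tool_rot: [-0.001, 0.707, 0.707, -0.0]
force: [-1.0, 0.8, -1.5]
grip_width: 36.6
```

```bash
python3 - <<'E'
from h import *
f,W=cloud("wrist"); save(f["img"],"w7"); print(ctrl.get_obs()["eef_pos"])
f,W=cloud("side"); save(f["img"][60:220,180:400],"s7",3)
E
```

```text
[ 542.3 -295.9  114.1]
```

View pics/w7.png

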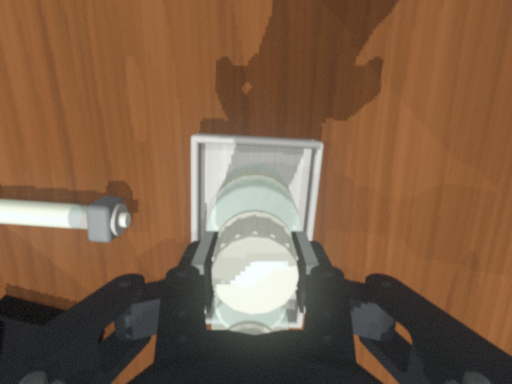

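View pics/s7.png

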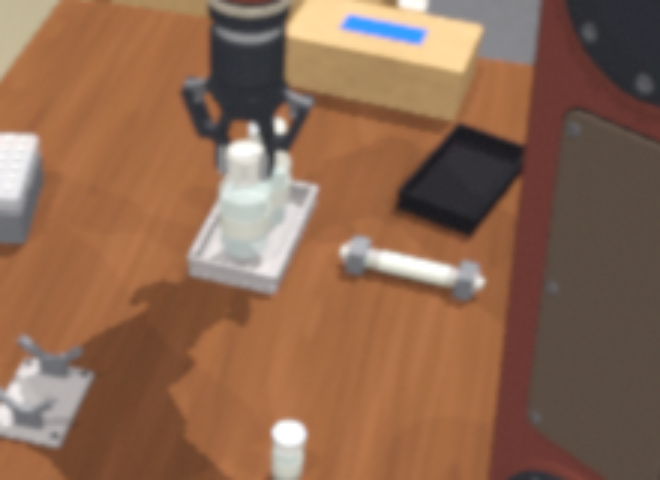

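Bottle_a hangs upright over the tray's north half and is clear of bottle_b. I'll lower it.

Call:
servo_tool(deltas=[{"claw":1,"tx":0,"ty":0,"tz":9,"yaw":0},{"claw":1,"tx":0,"ty":0,"tz":6,"yaw":0},{"claw":1,"tx":0,"ty":0,"tz":2.5,"yaw":0},{"claw":1,"tx":0,"ty":0,"tz":1,"yaw":0},{"claw":1,"tx":0,"ty":0,"tz":0,"yaw":0},{"claw":1,"tx":0,"ty":0,"tz":0,"yaw":0}])

```text
time: 15.2
eef_pos: [542.1, -296.1, 94.7]
tool_rot: [0.0, 0.708, 0.707, 0.0]
force: [-0.7, -0.0, -2.5]
grip_width: 37.1
```

Call:
servo_tool(deltas=[{"claw":1,"tx":0,"ty":0,"tz":1,"yaw":0},{"claw":1,"tx":0,"ty":0,"tz":0.5,"yaw":0},{"claw":1,"tx":0,"ty":0,"tz":0,"yaw":0},{"claw":1,"tx":0,"ty":0,"tz":0,"yaw":0}])

```text
time: 15.53
eef_pos: [542.2, -296.5, 94.7]
tool_rot: [0.001, 0.708, 0.707, -0.0]
force: [-3.5, 1.3, 8.1]
grip_width: 37.0
```

Call:
servo_tool(deltas=[{"claw":1,"tx":0,"ty":0,"tz":-1,"yaw":0},{"claw":0.5,"tx":0,"ty":0,"tz":0,"yaw":0},{"claw":0.4,"tx":0,"ty":0,"tz":0,"yaw":0},{"claw":0.3,"tx":0,"ty":0,"tz":0,"yaw":0},{"claw":0.2,"tx":0,"ty":0,"tz":0,"yaw":0},{"claw":0.1,"tx":0,"ty":0,"tz":0,"yaw":0},{"claw":0,"tx":0,"ty":0,"tz":-15,"yaw":0},{"claw":0,"tx":0,"ty":0,"tz":-30,"yaw":0},{"claw":0,"tx":0,"ty":0,"tz":-40,"yaw":0},{"claw":0,"tx":0,"ty":0,"tz":-40,"yaw":0},{"claw":0,"tx":0,"ty":0,"tz":-10,"yaw":0}])

```text
time: 16.45
eef_pos: [543.6, -297.4, 236.5]
tool_rot: [0.004, 0.708, 0.707, 0.0]
force: [0.4, -0.5, 1.1]
grip_width: 85.1
```

```bash
python3 cap.py 117 140 w8
```

```text
[ 543.6 -297.4  236.5] [0.  0.7 0.7 0. ]
[ 229  164   45   44 1460] [251.2 185.8] mean [ 541.2 -295.1  126.7]
   ptp [39.3 38.  12.2]
[ 228  244   41   41 1250] [248.  264.5] mean [ 537.8 -372.8  126.4]
   ptp [39.3 38.5 12. ]
```

View pics/w8.png

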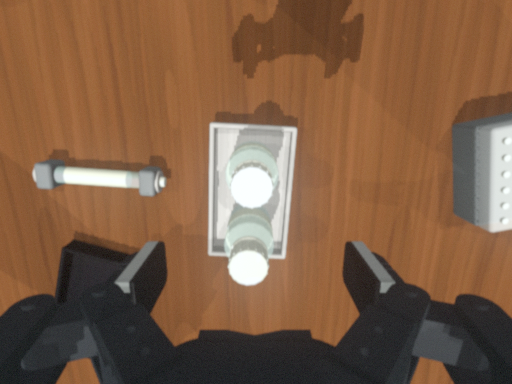

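Both bottles stand in the tray at (251,186) and (248,264). Next is the nearer vial, vial_b at about (421,-1).

Call:
servo_tool(deltas=[{"claw":0,"tx":20,"ty":-8,"tz":0,"yaw":0},{"claw":0,"tx":35,"ty":-14,"tz":0,"yaw":0},{"claw":0,"tx":35,"ty":-14,"tz":0,"yaw":0},{"claw":0,"tx":35,"ty":-14,"tz":0,"yaw":0},{"claw":0,"tx":35,"ty":-14,"tz":0,"yaw":0},{"claw":0,"tx":35,"ty":-14,"tz":0,"yaw":0},{"claw":0,"tx":35,"ty":-14,"tz":20,"yaw":0},{"claw":0,"tx":35,"ty":-14,"tz":20,"yaw":0},{"claw":0,"tx":30,"ty":-15,"tz":20,"yaw":0},{"claw":0,"tx":0,"ty":0,"tz":10,"yaw":0},{"claw":0,"tx":0,"ty":0,"tz":0,"yaw":0},{"claw":0,"tx":0,"ty":0,"tz":0,"yaw":0}])

```text
time: 17.5
eef_pos: [422.1, -2.7, 160.1]
tool_rot: [0.0, 0.707, 0.707, -0.0]
force: [-0.1, -0.6, 0.3]
grip_width: 85.6
```

```bash
python3 cap.py 57 80 w9
```

```text
[422.1  -2.7 160.1] [ 0.   0.7  0.7 -0. ]
[240 178  32  33 831] [255.3 193.6] mean [422.6  -3.3  63. ]
   ptp [26.3 27.4  8.1]
```

View pics/w9.png

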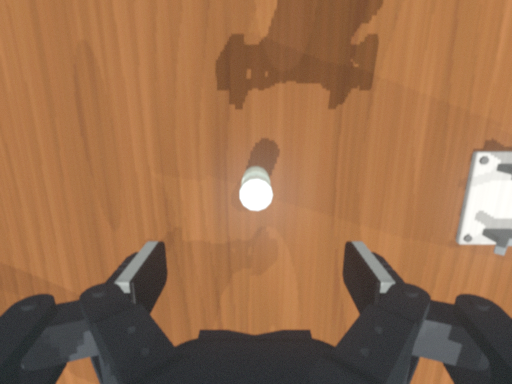

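Call:
servo_tool(deltas=[{"claw":0,"tx":-0.5,"ty":0.5,"tz":20,"yaw":0},{"claw":0,"tx":0,"ty":0,"tz":25,"yaw":0},{"claw":0,"tx":0,"ty":0,"tz":25,"yaw":0},{"claw":0,"tx":0,"ty":0,"tz":25,"yaw":0},{"claw":0,"tx":0,"ty":0,"tz":15,"yaw":0},{"claw":0,"tx":0,"ty":0,"tz":11,"yaw":0},{"claw":0,"tx":0,"ty":0,"tz":6,"yaw":0},{"claw":0,"tx":0,"ty":0,"tz":0,"yaw":0},{"claw":0,"tx":0,"ty":0,"tz":0,"yaw":0}], newtons=25)

```text
time: 18.3
eef_pos: [423.3, -3.7, 34.2]
tool_rot: [0.0, 0.708, 0.706, 0.0]
force: [0.7, 0.9, 0.5]
grip_width: 85.1
```

Call:
servo_tool(deltas=[{"claw":0.3,"tx":0,"ty":0,"tz":0,"yaw":0},{"claw":0.5,"tx":0,"ty":0,"tz":0,"yaw":0},{"claw":0.6,"tx":0,"ty":0,"tz":0,"yaw":0},{"claw":0.65,"tx":0,"ty":0,"tz":0,"yaw":0},{"claw":0.7,"tx":0,"ty":0,"tz":0,"yaw":0},{"claw":0.8,"tx":0,"ty":0,"tz":0,"yaw":0},{"claw":1,"tx":0,"ty":0,"tz":0,"yaw":0},{"claw":1,"tx":0,"ty":0,"tz":0,"yaw":0},{"claw":1,"tx":0,"ty":0,"tz":0,"yaw":0},{"claw":1,"tx":0,"ty":0,"tz":0,"yaw":0}])

```text
time: 19.13
eef_pos: [422.9, -3.2, 33.6]
tool_rot: [0.0, 0.708, 0.707, 0.0]
force: [-1.5, -0.5, 6.0]
grip_width: 27.2
```

```bash
python3 - <<'E'
from h import *
f,W=cloud("wrist"); save(f["img"],"w10"); print(ctrl.get_obs()["eef_pos"])
f,W=cloud("side"); save(f["img"][130:280,200:400],"s10",3)
E
```

```text
[422.9  -3.2  33.7]
```

View pics/w10.png

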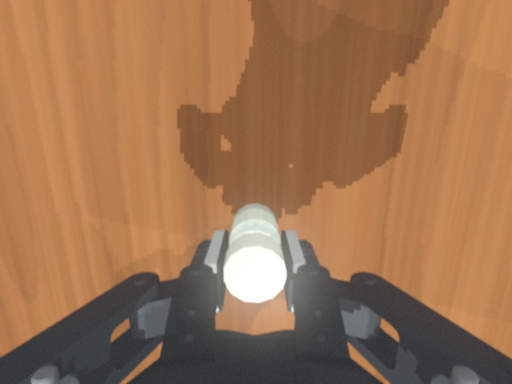

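View pics/s10.png

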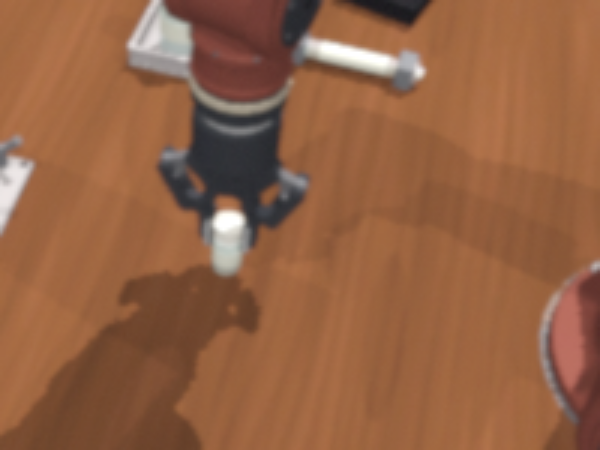

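Call:
servo_tool(deltas=[{"claw":1,"tx":0,"ty":0,"tz":-5,"yaw":0},{"claw":1,"tx":0,"ty":0,"tz":-15,"yaw":0},{"claw":1,"tx":0,"ty":0,"tz":-25,"yaw":0},{"claw":1,"tx":15,"ty":7,"tz":-25,"yaw":0},{"claw":1,"tx":30,"ty":13,"tz":-20,"yaw":0},{"claw":1,"tx":30,"ty":13,"tz":-10,"yaw":0},{"claw":1,"tx":30,"ty":13,"tz":0,"yaw":0},{"claw":1,"tx":30,"ty":13,"tz":0,"yaw":0},{"claw":1,"tx":30,"ty":13,"tz":0,"yaw":0},{"claw":1,"tx":30,"ty":13,"tz":0,"yaw":0},{"claw":1,"tx":30,"ty":13,"tz":0,"yaw":0},{"claw":1,"tx":30,"ty":13,"tz":0,"yaw":0}])

```text
time: 20.23
eef_pos: [534.1, 253.4, 132.8]
tool_rot: [-0.0, 0.708, 0.707, -0.0]
force: [0.7, -0.7, -0.3]
grip_width: 27.1
```

Call:
servo_tool(deltas=[{"claw":1,"tx":25,"ty":10,"tz":0,"yaw":0},{"claw":1,"tx":15,"ty":6,"tz":0,"yaw":0},{"claw":1,"tx":8,"ty":3,"tz":0,"yaw":0},{"claw":1,"tx":0,"ty":0,"tz":0,"yaw":-4},{"claw":1,"tx":0,"ty":0,"tz":0,"yaw":-4},{"claw":1,"tx":0,"ty":0,"tz":0,"yaw":0},{"claw":1,"tx":0,"ty":0,"tz":0,"yaw":0}])

```text
time: 20.82
eef_pos: [552.8, 299.2, 133.1]
tool_rot: [-0.0, 0.658, 0.753, -0.0]
force: [0.6, 0.4, -0.5]
grip_width: 27.0
```

```bash
python3 - <<'E'
from h import *
o=ctrl.get_obs();f,W=cloud("wrist"); save(f["img"],"w11",1.5); print(o["eef_pos"],o["tool_rot"])
E
```

```text
[552.8 299.2 133.1] [-0.   0.7  0.8 -0. ]
```

View pics/w11.png

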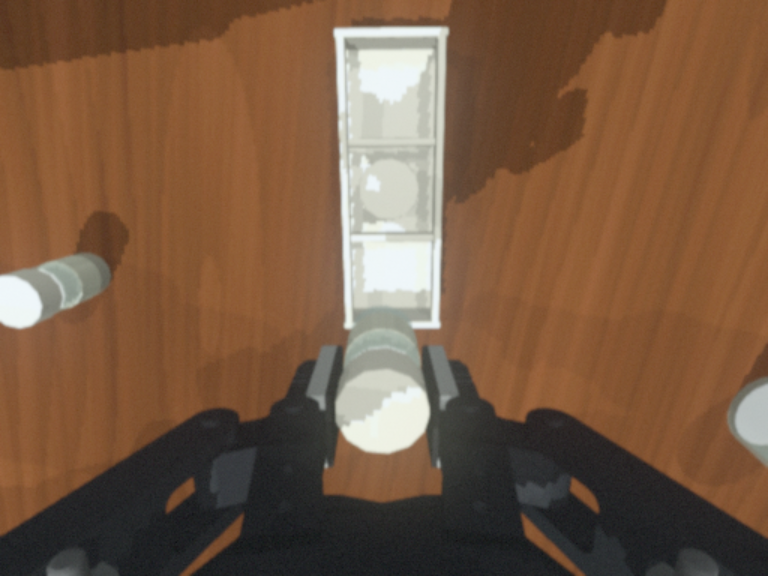

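```bash
python3 - <<'E'
from h import *
o=ctrl.get_obs();f,W=cloud("wrist")
p=wray(f,o,np.array([(334,30),(448,31),(440,328),(345,328)])/1.5,32);print(p[:,:2],p.mean(0))
print(np.hypot(*np.diff(np.r_[p,p[:1]],axis=0)[:,:2].T))
yv=(p[0]+p[1]-p[2]-p[3])[:2]; yv/=np.hypot(*yv); xv=np.array([yv[1],-yv[0]]);print(np.degrees(np.arctan2(-yv[0],yv[1])))
c=p.mean(0)[:2]; R,t=pose(o); print(t, "tool yaw",np.degrees(np.arctan2(R[1,0],R[0,0])))
for s in(-50,50):
    g=c+s*yv; print(s,g,"tool delta",R[:2,:2].T@(g-t[:2]))
# vial c top
q=wray(f,o,np.array([(388,190)])/1.5,66);print("vialc",q,"local",(q[0,:2]-c)@yv,(q[0,:2]-c)@xv)
# vial a (cap top ellipse)
print("vialA",wray(f,o,np.array([(15,302)])/1.5,62))
Z=W[...,2];v,u=np.mgrid[0:384,0:512];m=(Z>57)&(Z<80)&(u<50);print(W[m].mean(0))
E
```

```text
[[511.9 425.5]
 [567.1 432.6]
 [589.6 279.4]
 [534.6 272. ]] [550.8 352.4  32. ]
[ 55.7 154.8  55.5 155.2]
8.367682764339806
[552.9 299.2 133.2] tool yaw 97.75826694842782
-50 [558.1 302.9] tool delta [3.  5.6]
50 [543.5 401.9] tool delta [103.    4.6]
vialc [[547.8 355.4  66. ]] local 3.432443092608306 -2.4898824177120797
vialA [[369.3 275.3  62. ]]
[373.1 276.6  62.4]
```

Call:
servo_tool(deltas=[{"claw":1,"tx":3,"ty":5.5,"tz":10,"yaw":-0.6},{"claw":1,"tx":0,"ty":0,"tz":20,"yaw":0},{"claw":1,"tx":0,"ty":0,"tz":20,"yaw":0},{"claw":1,"tx":0,"ty":0,"tz":0,"yaw":0},{"claw":1,"tx":0,"ty":0,"tz":0,"yaw":0}])

```text
time: 21.33
eef_pos: [557.1, 303.1, 81.7]
tool_rot: [-0.001, 0.653, 0.758, -0.001]
force: [0.2, -0.8, -0.5]
grip_width: 27.1
```

```bash
python3 - <<'E'
from h import *
f,W=cloud("wrist"); save(f["img"],"w12",1.5); o=ctrl.get_obs(); print(o["eef_pos"])
f,W=cloud("side"); save(f["img"][220:370,120:320],"s12",3)
E
```

```text
[558.  303.4  83.3]
```

View pics/w12.png

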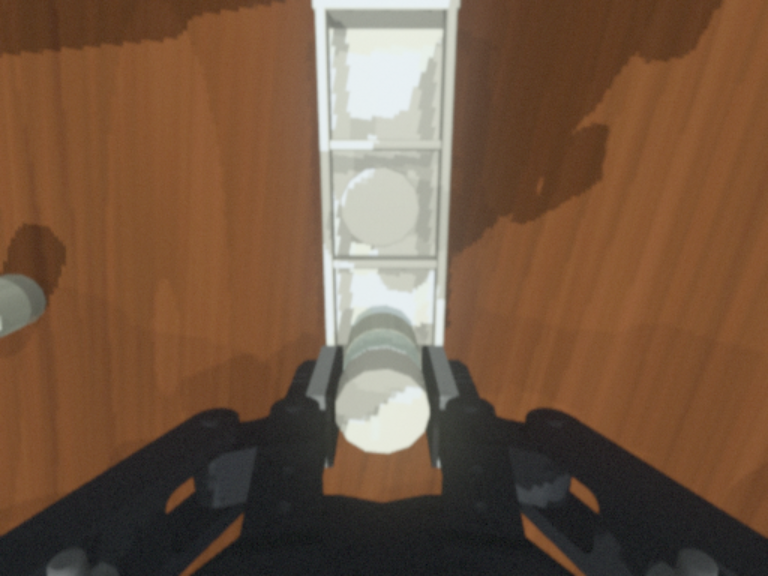

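View pics/s12.png

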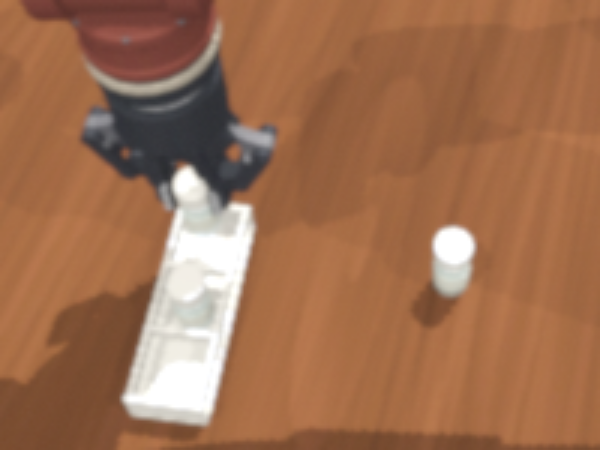

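Call:
servo_tool(deltas=[{"claw":1,"tx":0,"ty":0,"tz":12,"yaw":0},{"claw":1,"tx":0,"ty":0,"tz":14,"yaw":0},{"claw":1,"tx":0,"ty":0,"tz":10,"yaw":0},{"claw":1,"tx":0,"ty":0,"tz":6,"yaw":0},{"claw":1,"tx":0,"ty":0,"tz":2,"yaw":0},{"claw":1,"tx":0,"ty":0,"tz":0,"yaw":0},{"claw":1,"tx":0,"ty":0,"tz":0,"yaw":0}])

```text
time: 22.02
eef_pos: [557.9, 303.4, 38.9]
tool_rot: [-0.0, 0.653, 0.758, -0.0]
force: [0.5, 0.7, -1.7]
grip_width: 27.1
```

Call:
servo_tool(deltas=[{"claw":1,"tx":0,"ty":0,"tz":1,"yaw":0},{"claw":1,"tx":0,"ty":0,"tz":0.5,"yaw":0},{"claw":1,"tx":0,"ty":0,"tz":0,"yaw":0},{"claw":1,"tx":0,"ty":0,"tz":0,"yaw":0}])

```text
time: 22.35
eef_pos: [558.2, 303.4, 37.8]
tool_rot: [0.0, 0.653, 0.758, 0.0]
force: [-0.7, 1.2, -0.2]
grip_width: 27.2
```

Call:
servo_tool(deltas=[{"claw":1,"tx":0,"ty":0,"tz":0.7,"yaw":0},{"claw":1,"tx":0,"ty":0,"tz":0,"yaw":0},{"claw":0.65,"tx":0,"ty":0,"tz":0,"yaw":0},{"claw":0.6,"tx":0,"ty":0,"tz":0,"yaw":0},{"claw":0.5,"tx":0,"ty":0,"tz":0,"yaw":0},{"claw":0.3,"tx":0,"ty":0,"tz":0,"yaw":0},{"claw":0.2,"tx":0,"ty":0,"tz":-10,"yaw":0},{"claw":0.1,"tx":0,"ty":0,"tz":-20,"yaw":0},{"claw":0,"tx":0,"ty":0,"tz":-30,"yaw":0},{"claw":0,"tx":0,"ty":0,"tz":-35,"yaw":0},{"claw":0,"tx":0,"ty":0,"tz":-30,"yaw":0},{"claw":0,"tx":0,"ty":0,"tz":0,"yaw":0}])

```text
time: 23.35
eef_pos: [561.1, 304.4, 170.5]
tool_rot: [0.003, 0.653, 0.758, 0.004]
force: [1.4, 0.2, 1.7]
grip_width: 85.5
```

```bash
python3 cap.py 58 85 w13
```

```text
[561.1 304.4 170.5] [0.  0.7 0.8 0. ]
[230 112  34  35 906] [246.7 128.7] mean [547.8 355.6  67.1]
   ptp [27.3 27.1  4.5]
[ 14 175  37  32 882] [ 31.6 190.2] mean [370.5 276.2  62.8]
   ptp [28.3 27.8  7.4]
[235 175  32  33 821] [249.9 191.4] mean [558.  303.6  66.9]
   ptp [27.5 27.3 11.2]
[479 262  33  44 907] [497.2 283.7] mean [801.  249.1  70.3]
   ptp [23.2 39.5 27. ]
```

View pics/w13.png

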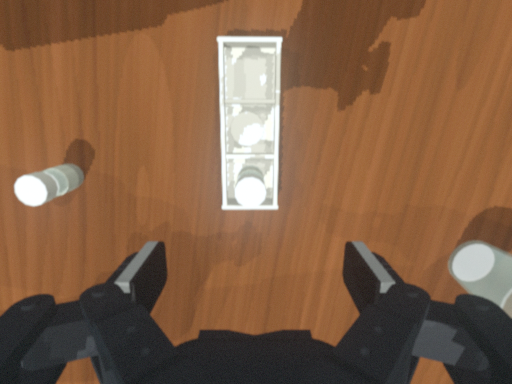

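Vial_b stands in the south cell at (250,191). Vial_c at (247,129) did not move. Next is vial_a at (32,190).

Call:
servo_tool(deltas=[{"claw":0,"tx":0,"ty":-15,"tz":0,"yaw":0},{"claw":0,"tx":0,"ty":-28,"tz":0,"yaw":0},{"claw":0,"tx":0,"ty":-30,"tz":0,"yaw":0},{"claw":0,"tx":0,"ty":-30,"tz":0,"yaw":0},{"claw":0,"tx":0,"ty":-30,"tz":0,"yaw":0},{"claw":0,"tx":0,"ty":-30,"tz":0,"yaw":0},{"claw":0,"tx":0,"ty":-20,"tz":10,"yaw":0},{"claw":0,"tx":0,"ty":-6,"tz":0,"yaw":0},{"claw":0,"tx":0,"ty":0,"tz":0,"yaw":0},{"claw":0,"tx":0,"ty":0,"tz":0,"yaw":0}])

```text
time: 24.23
eef_pos: [371.8, 275.5, 152.2]
tool_rot: [0.0, 0.653, 0.758, 0.0]
force: [0.3, 0.1, 1.0]
grip_width: 85.2
```

```bash
python3 cap.py 57 80 w14; python3 -c "
from h import *
R,t=pose(ctrl.get_obs());print(R[:2,:2].T@(np.array([370.5,276.2])-t[:2]))"
```

```text
[371.8 275.5 152.2] [0.  0.7 0.8 0. ]
[ 473  111   39   38 1209] [494.  129.3] mean [543.1 354.8  65.8]
   ptp [25.9 27.3 12.4]
[235 178  34  34 895] [251.3 194.5] mean [368.8 276.1  63. ]
   ptp [27.3 27.1  8.1]
[ 462  179   45   36 1180] [484.8 196.3] mean [555.  303.1  65.9]
   ptp [29.1 27.7 12.3]
[ 0.9 -1.6]
```

View pics/w14.png

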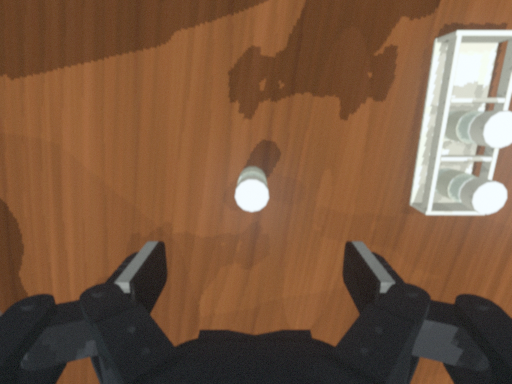

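Call:
servo_tool(deltas=[{"claw":0,"tx":1,"ty":-2.5,"tz":15,"yaw":0},{"claw":0,"tx":0,"ty":0,"tz":25,"yaw":0},{"claw":0,"tx":0,"ty":0,"tz":25,"yaw":0},{"claw":0,"tx":0,"ty":0,"tz":25,"yaw":0},{"claw":0,"tx":0,"ty":0,"tz":15,"yaw":0},{"claw":0,"tx":0,"ty":0,"tz":9,"yaw":0},{"claw":0,"tx":0,"ty":0,"tz":4.5,"yaw":0},{"claw":0,"tx":0,"ty":0,"tz":0,"yaw":0},{"claw":0,"tx":0,"ty":0,"tz":0,"yaw":0}])

```text
time: 25.03
eef_pos: [369.4, 276.2, 34.4]
tool_rot: [0.0, 0.653, 0.758, 0.0]
force: [-0.3, -0.7, -1.0]
grip_width: 85.4
```

Call:
servo_tool(deltas=[{"claw":0.3,"tx":0,"ty":0,"tz":0,"yaw":0},{"claw":0.5,"tx":0,"ty":0,"tz":0,"yaw":0},{"claw":0.6,"tx":0,"ty":0,"tz":0,"yaw":0},{"claw":0.65,"tx":0,"ty":0,"tz":0,"yaw":0},{"claw":0.7,"tx":0,"ty":0,"tz":0,"yaw":0},{"claw":0.8,"tx":0,"ty":0,"tz":0,"yaw":0},{"claw":1,"tx":0,"ty":0,"tz":0,"yaw":0},{"claw":1,"tx":0,"ty":0,"tz":0,"yaw":0},{"claw":1,"tx":0,"ty":0,"tz":0,"yaw":0},{"claw":1,"tx":0,"ty":0,"tz":0,"yaw":0}])

```text
time: 25.87
eef_pos: [368.8, 276.1, 33.8]
tool_rot: [0.0, 0.653, 0.758, 0.0]
force: [-0.9, 0.5, 6.0]
grip_width: 26.9
```

Call:
servo_tool(deltas=[{"claw":1,"tx":0,"ty":0,"tz":-5,"yaw":0},{"claw":1,"tx":0,"ty":0,"tz":-15,"yaw":0},{"claw":1,"tx":0,"ty":0,"tz":-25,"yaw":0},{"claw":1,"tx":0,"ty":0,"tz":-25,"yaw":0},{"claw":1,"tx":0,"ty":0,"tz":-25,"yaw":0},{"claw":1,"tx":0,"ty":0,"tz":-15,"yaw":0},{"claw":1,"tx":0,"ty":0,"tz":0,"yaw":0}])

```text
time: 26.45
eef_pos: [370.0, 276.6, 147.0]
tool_rot: [0.001, 0.653, 0.758, 0.002]
force: [0.4, -0.2, 0.1]
grip_width: 27.4
```

```bash
python3 - <<'E'
from h import *
f,W=cloud("wrist"); save(f["img"],"w15",1); o=ctrl.get_obs(); R,t=pose(o);print(t,R[:2,:2].T@(np.array([543.5,401.9])-t[:2]))
E
```

```text
[369.4 276.4 145. ] [ 98.3 190.8]
```

View pics/w15.png

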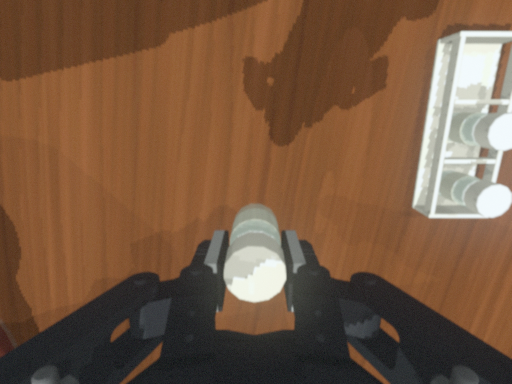

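Vial_a is held upright. I'll carry it over the north cell.

Call:
servo_tool(deltas=[{"claw":1,"tx":8,"ty":10,"tz":0,"yaw":0},{"claw":1,"tx":15,"ty":22,"tz":0,"yaw":0},{"claw":1,"tx":15,"ty":28,"tz":0,"yaw":0},{"claw":1,"tx":15,"ty":28,"tz":0,"yaw":0},{"claw":1,"tx":15,"ty":28,"tz":0,"yaw":0},{"claw":1,"tx":15,"ty":28,"tz":0,"yaw":0},{"claw":1,"tx":10,"ty":25,"tz":0,"yaw":0},{"claw":1,"tx":5.5,"ty":16,"tz":0,"yaw":0},{"claw":1,"tx":0,"ty":6,"tz":0,"yaw":0},{"claw":1,"tx":0,"ty":0,"tz":0,"yaw":0},{"claw":1,"tx":0,"ty":0,"tz":0,"yaw":0}])

```text
time: 27.42
eef_pos: [541.9, 401.1, 142.2]
tool_rot: [-0.0, 0.653, 0.758, -0.001]
force: [0.2, 0.7, -0.3]
grip_width: 27.2
```

Call:
servo_tool(deltas=[{"claw":1,"tx":0,"ty":0,"tz":10,"yaw":0},{"claw":1,"tx":0,"ty":0,"tz":20,"yaw":0},{"claw":1,"tx":0,"ty":0,"tz":20,"yaw":0},{"claw":1,"tx":0,"ty":0,"tz":10,"yaw":0},{"claw":1,"tx":0,"ty":0,"tz":0,"yaw":0},{"claw":1,"tx":0,"ty":0,"tz":0,"yaw":0}])

```text
time: 27.92
eef_pos: [542.0, 401.4, 83.3]
tool_rot: [-0.0, 0.653, 0.758, -0.001]
force: [0.9, 0.8, 0.4]
grip_width: 27.0
```

```bash
python3 - <<'E'
from h import *
f,W=cloud("wrist"); save(f["img"],"w16",1); o=ctrl.get_obs(); R,t=pose(o);print(t,R[:2,:2].T@(np.array([543.5,401.9])-t[:2]),o["joint_pos"])
f,W=cloud("side"); save(f["img"][220:370,120:320],"s16",3)
E
```

```text
[542.8 401.8  84.4] [0.  0.7] [ 0.4  0.4  0.1  1.3 -0.   1.9]
```

View pics/w16.png

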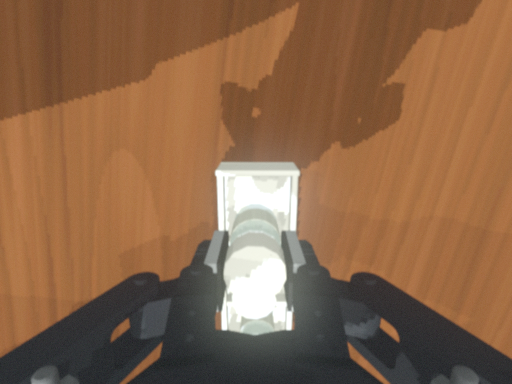

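View pics/s16.png

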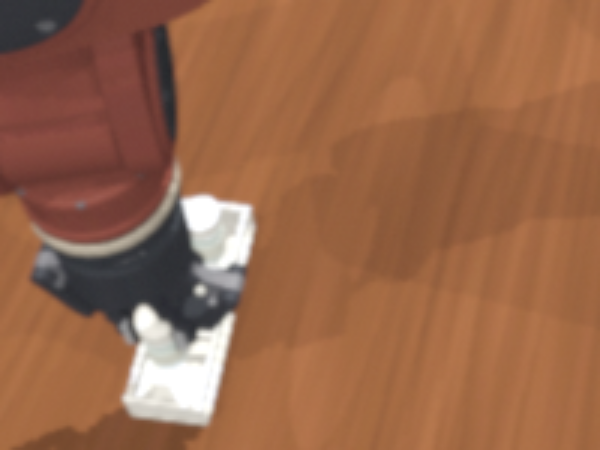

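Call:
servo_tool(deltas=[{"claw":1,"tx":0,"ty":0.5,"tz":12,"yaw":0},{"claw":1,"tx":0,"ty":0,"tz":14,"yaw":0},{"claw":1,"tx":0,"ty":0,"tz":10,"yaw":0},{"claw":1,"tx":0,"ty":0,"tz":7,"yaw":0},{"claw":1,"tx":0,"ty":0,"tz":2.5,"yaw":0},{"claw":1,"tx":0,"ty":0,"tz":1,"yaw":0},{"claw":1,"tx":0,"ty":0,"tz":0,"yaw":0},{"claw":1,"tx":0,"ty":0,"tz":0,"yaw":0}])

```text
time: 28.68
eef_pos: [543.0, 401.8, 37.2]
tool_rot: [-0.0, 0.653, 0.758, -0.0]
force: [-3.8, -1.9, 8.2]
grip_width: 26.9
```

Call:
servo_tool(deltas=[{"claw":1,"tx":0,"ty":0,"tz":0.7,"yaw":0},{"claw":1,"tx":0,"ty":0,"tz":0,"yaw":0},{"claw":1,"tx":0,"ty":0,"tz":0,"yaw":0}])

```text
time: 28.93
eef_pos: [543.1, 401.9, 37.2]
tool_rot: [-0.0, 0.653, 0.758, -0.0]
force: [-4.8, -3.0, 12.4]
grip_width: 26.8
```

Contact is made, so I'll ease off and release.

Call:
servo_tool(deltas=[{"claw":1,"tx":0,"ty":0,"tz":-1.2,"yaw":0},{"claw":1,"tx":0,"ty":0,"tz":0,"yaw":0},{"claw":0.65,"tx":0,"ty":0,"tz":0,"yaw":0},{"claw":0.6,"tx":0,"ty":0,"tz":0,"yaw":0},{"claw":0.5,"tx":0,"ty":0,"tz":0,"yaw":0},{"claw":0.3,"tx":0,"ty":0,"tz":0,"yaw":0},{"claw":0.2,"tx":0,"ty":0,"tz":-10,"yaw":0},{"claw":0.1,"tx":0,"ty":0,"tz":-20,"yaw":0},{"claw":0,"tx":0,"ty":0,"tz":-35,"yaw":0},{"claw":0,"tx":0,"ty":0,"tz":-40,"yaw":0},{"claw":0,"tx":0,"ty":0,"tz":-40,"yaw":0},{"claw":0,"tx":0,"ty":0,"tz":-15,"yaw":0}])

```text
time: 29.93
eef_pos: [545.0, 402.7, 205.3]
tool_rot: [0.002, 0.653, 0.758, 0.004]
force: [0.5, 0.5, 1.4]
grip_width: 85.5
```

```bash
python3 cap.py 57 85 w17
```

```text
[545.  402.7 205.3] [0.  0.7 0.8 0. ]
[238 168  28  29 646] [251.2 182.2] mean [542.7 401.7  66.8]
   ptp [27.2 26.9 11.6]
[237 211  27  29 610] [249.6 224.9] mean [547.5 357.2  66.5]
   ptp [27.5 27.3 12. ]
[240 258  26  28 560] [252.  271.5] mean [557.7 304.8  66.4]
   ptp [27.2 27.6 12. ]
```

View pics/w17.png

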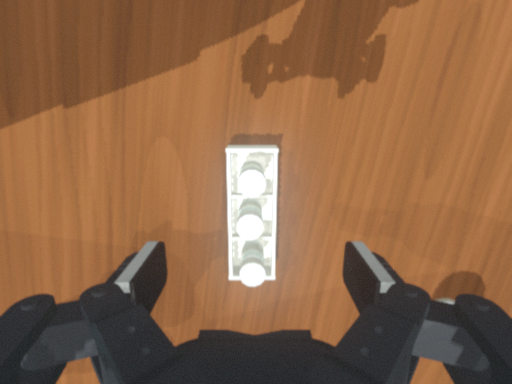

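All three vials stand in the rack, at (251,182), (250,225) and (252,271). Now the column.

Call:
servo_tool(deltas=[{"claw":0,"tx":-20,"ty":-8,"tz":0,"yaw":0},{"claw":0,"tx":-34,"ty":-14.5,"tz":0,"yaw":0},{"claw":0,"tx":-34,"ty":-14.5,"tz":0,"yaw":0},{"claw":0,"tx":-34,"ty":-14.5,"tz":0,"yaw":0},{"claw":0,"tx":-34,"ty":-14.5,"tz":0,"yaw":0},{"claw":0,"tx":-34,"ty":-14.5,"tz":0,"yaw":0},{"claw":0,"tx":-34,"ty":-14.5,"tz":0,"yaw":0},{"claw":0,"tx":-34,"ty":-14.5,"tz":0,"yaw":0},{"claw":0,"tx":-34,"ty":-14.5,"tz":0,"yaw":0},{"claw":0,"tx":-34,"ty":-14.5,"tz":0,"yaw":0},{"claw":0,"tx":-34,"ty":-14.5,"tz":0,"yaw":0},{"claw":0,"tx":-34,"ty":-14.5,"tz":0,"yaw":0}])

```text
time: 30.98
eef_pos: [435.3, -14.0, 198.3]
tool_rot: [0.001, 0.652, 0.758, 0.0]
force: [-0.2, -0.4, 0.3]
grip_width: 85.4
```

Call:
servo_tool(deltas=[{"claw":0,"tx":-34,"ty":-14.5,"tz":0,"yaw":0},{"claw":0,"tx":-34,"ty":-14.5,"tz":0,"yaw":0},{"claw":0,"tx":-34,"ty":-14.5,"tz":0,"yaw":0},{"claw":0,"tx":-34,"ty":-14.5,"tz":0,"yaw":0},{"claw":0,"tx":-34,"ty":-14.5,"tz":0,"yaw":0},{"claw":0,"tx":-34,"ty":-14.5,"tz":0,"yaw":0},{"claw":0,"tx":-34,"ty":-14.5,"tz":0,"yaw":0},{"claw":0,"tx":-30,"ty":-13,"tz":0,"yaw":0},{"claw":0,"tx":-18,"ty":-7.5,"tz":0,"yaw":0},{"claw":0,"tx":0,"ty":0,"tz":0,"yaw":0}])

```text
time: 31.82
eef_pos: [356.5, -316.8, 197.8]
tool_rot: [0.0, 0.654, 0.756, -0.001]
force: [-0.5, -0.2, -0.6]
grip_width: 85.5
```

Call:
servo_tool(deltas=[{"claw":0,"tx":0,"ty":0,"tz":0,"yaw":-7},{"claw":0,"tx":0,"ty":0,"tz":0,"yaw":-7},{"claw":0,"tx":0,"ty":0,"tz":0,"yaw":-7},{"claw":0,"tx":0,"ty":0,"tz":0,"yaw":-7},{"claw":0,"tx":0,"ty":0,"tz":0,"yaw":-7},{"claw":0,"tx":0,"ty":0,"tz":0,"yaw":-7},{"claw":0,"tx":0,"ty":0,"tz":0,"yaw":-7},{"claw":0,"tx":0,"ty":0,"tz":0,"yaw":-7},{"claw":0,"tx":0,"ty":0,"tz":0,"yaw":-7},{"claw":0,"tx":0,"ty":0,"tz":0,"yaw":-7},{"claw":0,"tx":0,"ty":0,"tz":0,"yaw":-7},{"claw":0,"tx":0,"ty":0,"tz":0,"yaw":-0.5}])

```text
time: 32.82
eef_pos: [358.0, -313.0, 198.2]
tool_rot: [0.0, 0.032, 0.999, -0.0]
force: [0.1, 0.1, -0.7]
grip_width: 85.5
```

```bash
python3 - <<'E'
from h import *
f,W=cloud("wrist"); save(f["img"],"w18",1.5); o=ctrl.get_obs(); R,t=pose(o);print(t,np.degrees(np.arctan2(R[1,0],R[0,0])))
E
```

```text
[ 358.  -313.1  198.1] 176.01200711122462
```

View pics/w18.png

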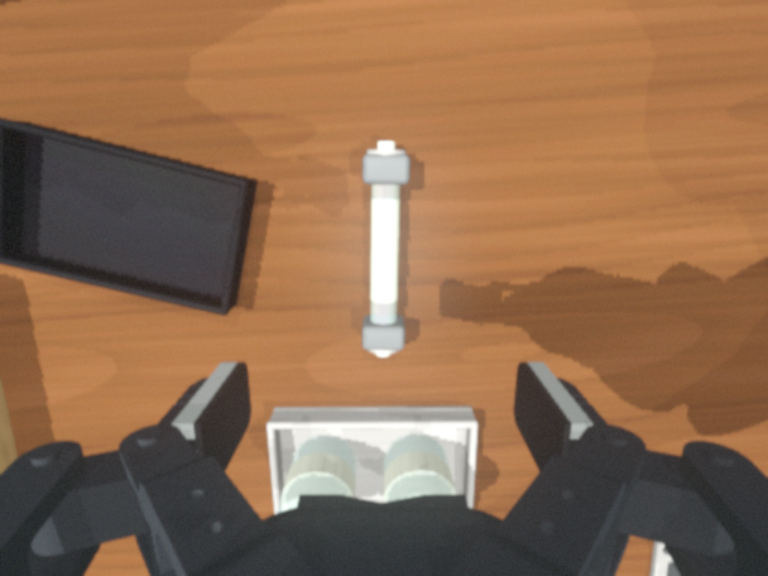

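```bash
python3 - <<'E'
from h import *
f,W=cloud("wrist"); o=ctrl.get_obs(); R,t=pose(o)
p=wray(f,o,np.array([(386,141),(382,356)])/1.5,16); print(p,np.hypot(*(p[1]-p[0])[:2]))
Z=W[...,2]; u0,u1,v0,v1=235,275,90,240
S=W[v0:v1,u0:u1].reshape(-1,3)
T=S[S[:,2]>9]; r=cv2.minAreaRect(T[:,:2].astype(np.float32)); print("rect",r)
e=S[S[:,2]>30.]; l=(e-t)@R; print(l[:,0].min(),l[:,0].max(),"ymid",(l[:,1].min()+l[:,1].max())/2)
tb=S[(S[:,2]>22)]; lt=(tb-t)@R; k=abs(lt[:,0])<45; q=lt[k]; print("tube y by x",np.polyfit(q[:,0],q[:,1],1), q[:,1].min(),q[:,1].max(), S[:,2].max())
print("rel tips", (p-t)@R)
E
```

```text
[[ 274.8 -305.2   16. ]
 [ 435.8 -319.7   16. ]] 161.6375762988273
rect ((354.46826171875, -312.23602294921875), (31.611509323120117, 157.6344451904297), 85.57466888427734)
-68.7220893390195 77.19510554291747 ymid 0.9136897788486182
tube y by x [0.  0.7] -8.191707076803736 10.171806626881006 nan
rel tips [[ 83.5   2.  181.9]
 [-78.1  -0.9 182. ]]
```

Call:
servo_tool(deltas=[{"claw":0,"tx":3,"ty":0.7,"tz":20,"yaw":0.5},{"claw":0,"tx":0,"ty":0,"tz":30,"yaw":0},{"claw":0,"tx":0,"ty":0,"tz":30,"yaw":0},{"claw":0,"tx":0,"ty":0,"tz":30,"yaw":0},{"claw":0,"tx":0,"ty":0,"tz":30,"yaw":0},{"claw":0,"tx":0,"ty":0,"tz":25,"yaw":0},{"claw":0,"tx":0,"ty":0,"tz":15,"yaw":0},{"claw":0,"tx":0,"ty":0,"tz":9,"yaw":0},{"claw":0,"tx":0,"ty":0,"tz":5,"yaw":0},{"claw":0,"tx":0,"ty":0,"tz":0,"yaw":0},{"claw":0,"tx":0,"ty":0,"tz":0,"yaw":0}], newtons=40)

```text
time: 33.83
eef_pos: [355.2, -313.2, 4.5]
tool_rot: [0.0, 0.04, 0.999, -0.001]
force: [-0.2, -0.4, 0.5]
grip_width: 85.5
```

```bash
python3 - <<'E'
from h import *
f,W=cloud("wrist"); save(f["img"],"w19",1.5); o=ctrl.get_obs(); R,t=pose(o);print(t,np.degrees(np.arctan2(R[1,0],R[0,0])),o["force"])
E
```

```text
[ 355.4 -313.4    4.8] 175.47839929821026 [ 0.8 -0.1  0.4]
```

View pics/w19.png

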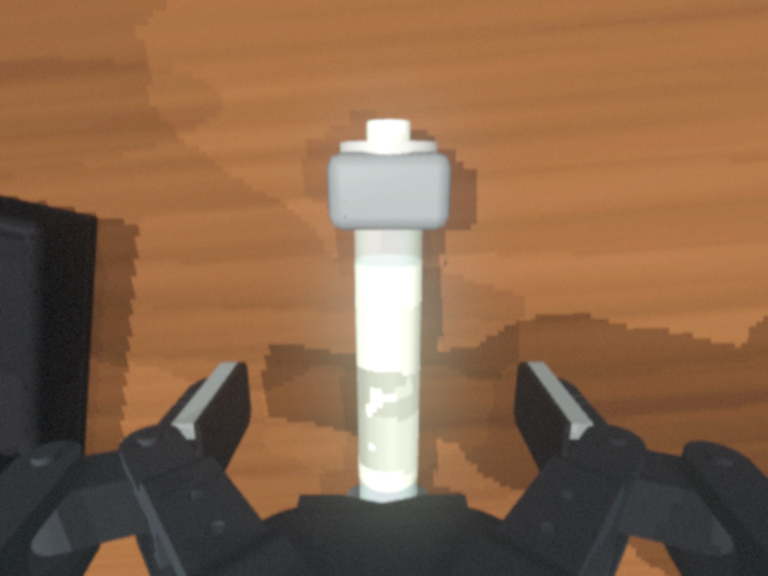

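Call:
servo_tool(deltas=[{"claw":0.3,"tx":0,"ty":0,"tz":1.5,"yaw":0},{"claw":0.5,"tx":0,"ty":0,"tz":0,"yaw":0},{"claw":0.6,"tx":0,"ty":0,"tz":0,"yaw":0},{"claw":0.7,"tx":0,"ty":0,"tz":0,"yaw":0},{"claw":0.75,"tx":0,"ty":0,"tz":0,"yaw":0},{"claw":0.85,"tx":0,"ty":0,"tz":0,"yaw":0},{"claw":1,"tx":0,"ty":0,"tz":0,"yaw":0},{"claw":1,"tx":0,"ty":0,"tz":0,"yaw":0},{"claw":1,"tx":0,"ty":0,"tz":0,"yaw":0},{"claw":1,"tx":0,"ty":0,"tz":0,"yaw":0}])

```text
time: 34.72
eef_pos: [355.0, -312.8, 2.3]
tool_rot: [0.0, 0.039, 0.999, -0.0]
force: [-0.3, 1.1, 5.2]
grip_width: 18.5
```

Call:
servo_tool(deltas=[{"claw":1,"tx":0,"ty":0,"tz":-4,"yaw":0},{"claw":1,"tx":0,"ty":0,"tz":-10,"yaw":0},{"claw":1,"tx":0,"ty":0,"tz":-20,"yaw":0},{"claw":1,"tx":0,"ty":0,"tz":-30,"yaw":0},{"claw":1,"tx":0,"ty":0,"tz":-30,"yaw":0},{"claw":1,"tx":0,"ty":0,"tz":-30,"yaw":0},{"claw":1,"tx":0,"ty":0,"tz":-30,"yaw":0},{"claw":1,"tx":0,"ty":0,"tz":-16,"yaw":0},{"claw":1,"tx":0,"ty":0,"tz":0,"yaw":0},{"claw":1,"tx":0,"ty":0,"tz":0,"yaw":0}])

```text
time: 35.55
eef_pos: [355.1, -313.1, 173.1]
tool_rot: [0.001, 0.039, 0.999, -0.001]
force: [0.6, 0.1, -1.7]
grip_width: 18.5
```

```bash
python3 - <<'E'
from h import *
f,W=cloud("wrist"); save(f["img"],"w20",1.5); o=ctrl.get_obs(); R,t=pose(o);print(t,np.degrees(np.arctan2(R[1,0],R[0,0])),o["force"],o["wrist_torque"])
f,W=cloud("side"); save(f["img"][40:240,150:400],"s20",3)
E
```

```text
[ 354.7 -312.5  171.7] 175.516860703936 [ 0.4  0.3 -2.1] [ 0. -0.  0.]
```

View pics/w20.png

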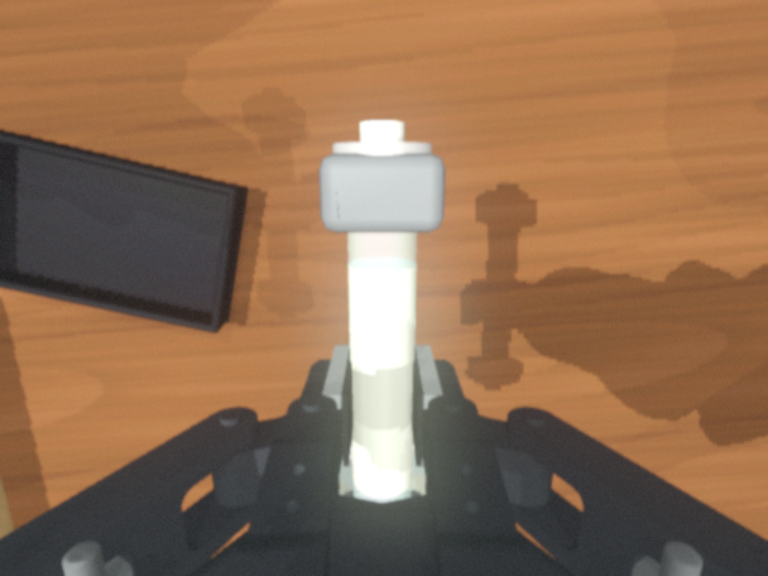

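View pics/s20.png

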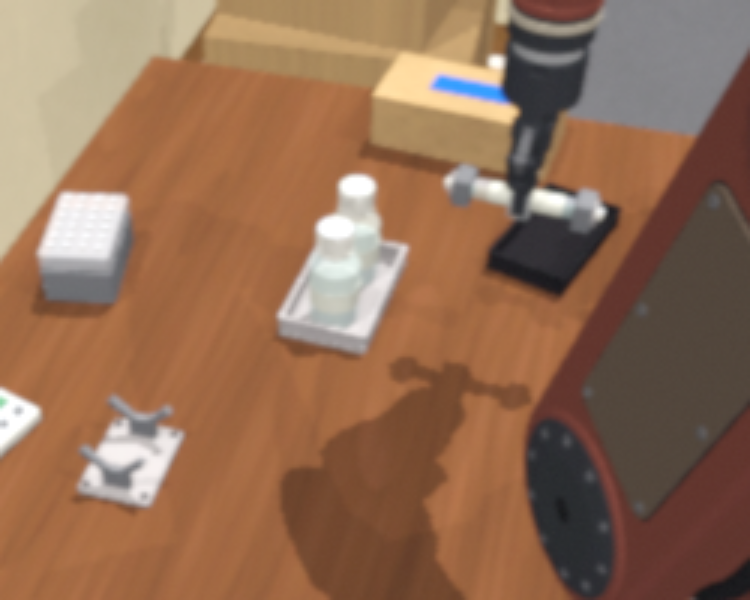

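The column is held level and the bottles stand in the tray behind it. I'll turn and stage beside the cradle to measure it without the column in the way.

Call:
servo_tool(deltas=[{"claw":1,"tx":0,"ty":0,"tz":0,"yaw":5},{"claw":1,"tx":0,"ty":0,"tz":0,"yaw":7.1},{"claw":1,"tx":0,"ty":0,"tz":0,"yaw":7.1},{"claw":1,"tx":0,"ty":0,"tz":0,"yaw":7.1},{"claw":1,"tx":0,"ty":0,"tz":0,"yaw":7.1},{"claw":1,"tx":0,"ty":0,"tz":0,"yaw":7.1},{"claw":1,"tx":0,"ty":0,"tz":0,"yaw":7.1},{"claw":1,"tx":0,"ty":0,"tz":0,"yaw":7.1},{"claw":1,"tx":0,"ty":0,"tz":0,"yaw":7.1},{"claw":1,"tx":0,"ty":0,"tz":0,"yaw":7.1},{"claw":1,"tx":0,"ty":0,"tz":0,"yaw":7.1},{"claw":1,"tx":0,"ty":0,"tz":0,"yaw":7.1}])

```text
time: 36.65
eef_pos: [354.3, -311.8, 170.3]
tool_rot: [-0.001, 0.694, 0.72, 0.0]
force: [-0.5, -0.0, -0.4]
grip_width: 18.7
```

Call:
servo_tool(deltas=[{"claw":1,"tx":8,"ty":6,"tz":0,"yaw":2.5},{"claw":1,"tx":18,"ty":13,"tz":0,"yaw":0},{"claw":1,"tx":28,"ty":20,"tz":0,"yaw":0},{"claw":1,"tx":30,"ty":22,"tz":0,"yaw":0},{"claw":1,"tx":30,"ty":22,"tz":0,"yaw":0},{"claw":1,"tx":30,"ty":22,"tz":0,"yaw":0},{"claw":1,"tx":30,"ty":22,"tz":0,"yaw":0},{"claw":1,"tx":30,"ty":22,"tz":0,"yaw":0},{"claw":1,"tx":30,"ty":22,"tz":0,"yaw":0},{"claw":1,"tx":25,"ty":18,"tz":0,"yaw":0},{"claw":1,"tx":15,"ty":10,"tz":0,"yaw":0},{"claw":1,"tx":8,"ty":6,"tz":0,"yaw":0}])

```text
time: 37.65
eef_pos: [559.8, -28.2, 170.1]
tool_rot: [-0.001, 0.707, 0.707, -0.001]
force: [0.5, 0.0, -0.8]
grip_width: 18.6
```

Call:
servo_tool(deltas=[{"claw":1,"tx":0,"ty":0,"tz":0,"yaw":0},{"claw":1,"tx":0,"ty":0,"tz":0,"yaw":0}])

```text
time: 37.82
eef_pos: [559.1, -30.8, 170.9]
tool_rot: [-0.001, 0.707, 0.707, -0.001]
force: [0.8, -0.6, -1.9]
grip_width: 18.3
```

```bash
python3 - <<'E'
from h import *
o=ctrl.get_obs();f,W=cloud("wrist"); save(f["img"],"w21",1.5);  R,t=pose(o);print(t,np.degrees(np.arctan2(R[1,0],R[0,0])))
np.save("w21.npy",W)
E
```

```text
[559.1 -30.8 170.9] 89.95130920929103
```

View pics/w21.png

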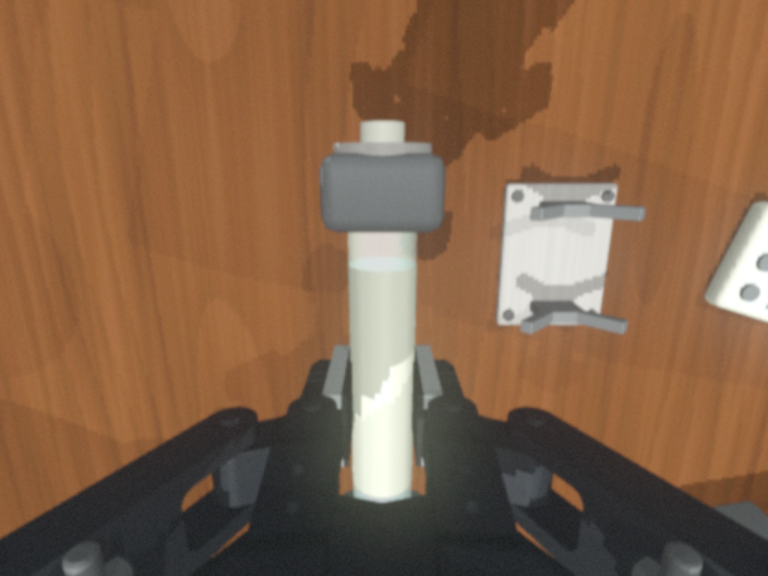

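```bash
python3 - <<'E'
from h import *
f=viewer.grab_frame("wrist");o=ctrl.get_obs()
b=wray(f,o,np.array([(510,183),(618,184),(499,325)])/1.5,8);print(b[:,:2], (b[1]+b[2])[:2]/2)
t=wray(f,o,np.array([(531,214),(644,213),(522,326),(627,326)])/1.5,54);print(t[:,:2],t.mean(0))
W=np.load("w21.npy");Z=W[...,2];X=W[...,0];Y=W[...,1]
for a,c in((45,70),):
    for lo,hi in((-10,40),(-90,-40)):
        m=(Z>a)&(Z<c)&(X>620)&(Y>lo)&(Y<hi)&(X<740);P=W[m];print(len(P),P.min(0),P.max(0),P.mean(0))
m=(Z>3)&(Z<20)&(X>620)&(X<740)&(Y<60)&(Y>-100);P=W[m];print(cv2.minAreaRect(P[:,:2].astype(np.float32)))
i=f["img"][110:230,320:440];save(i,"w21z",6)
E
```

```text
[[644.8  23.2]
 [717.2  22.3]
 [644.5 -78. ]] [680.8 -27.9]
[[645.5   7.8]
 [710.9   8.1]
 [646.  -61.4]
 [711.4 -61.6]] [678.5 -26.8  54. ]
341 [645.6   4.8  45. ] [712.  13.  56.] [681.    9.2  50.9]
315 [645.7 -65.2  45.1] [712.1 -56.4  56.1] [680.  -60.2  50.8]
((679.234130859375, -20.076698303222656), (118.33043670654297, 158.9777374267578), 0.05844263359904289)
```

View pics/w21z.png

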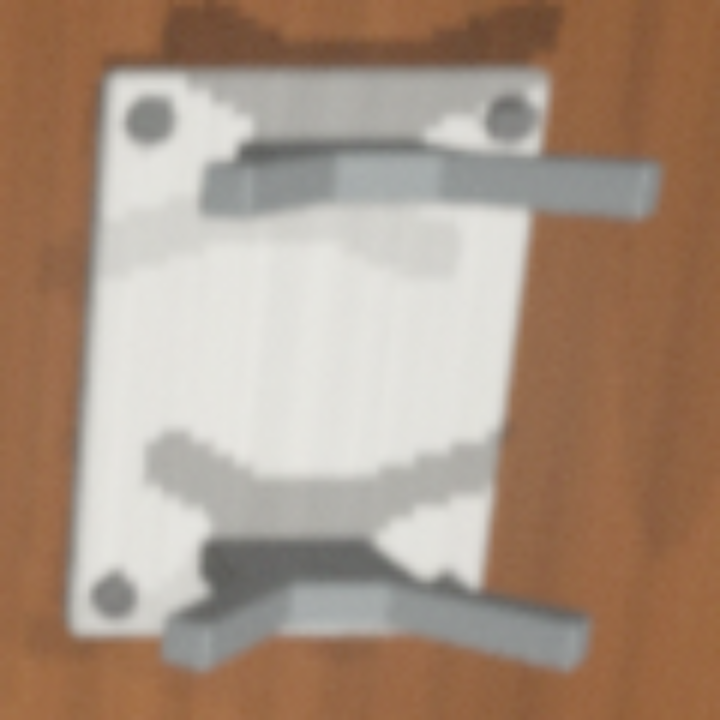

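The cradle base spans (510,183) to (602,325), square with the world axes, with its centre near (679,-27). I'll move over it.

Call:
servo_tool(deltas=[{"claw":1,"tx":2,"ty":8,"tz":0,"yaw":0},{"claw":1,"tx":2,"ty":18,"tz":0,"yaw":0},{"claw":1,"tx":0,"ty":26,"tz":0,"yaw":0},{"claw":1,"tx":0,"ty":26,"tz":0,"yaw":0},{"claw":1,"tx":0,"ty":22,"tz":0,"yaw":0},{"claw":1,"tx":0,"ty":14,"tz":0,"yaw":0},{"claw":1,"tx":0,"ty":6,"tz":0,"yaw":0},{"claw":1,"tx":0,"ty":0,"tz":0,"yaw":0},{"claw":1,"tx":0,"ty":0,"tz":0,"yaw":0}])

```text
time: 38.67
eef_pos: [679.5, -27.3, 171.8]
tool_rot: [-0.0, 0.708, 0.706, -0.0]
force: [-0.1, 0.8, 0.1]
grip_width: 18.6
```

Call:
servo_tool(deltas=[{"claw":1,"tx":0,"ty":0,"tz":15,"yaw":0},{"claw":1,"tx":0,"ty":0,"tz":25,"yaw":0},{"claw":1,"tx":0,"ty":0,"tz":25,"yaw":0},{"claw":1,"tx":0,"ty":0,"tz":20,"yaw":0},{"claw":1,"tx":0,"ty":0,"tz":10,"yaw":0},{"claw":1,"tx":0,"ty":0,"tz":0,"yaw":0},{"claw":1,"tx":0,"ty":0,"tz":0,"yaw":0}])

```text
time: 39.25
eef_pos: [679.5, -26.9, 77.7]
tool_rot: [0.0, 0.708, 0.707, -0.0]
force: [0.2, 0.3, -1.1]
grip_width: 18.4
```

```bash
python3 - <<'E'
from h import *
o=ctrl.get_obs();f,W=cloud("wrist"); save(f["img"],"w22",1.5);  R,t=pose(o);print(t,np.degrees(np.arctan2(R[1,0],R[0,0])))
f,W=cloud("side"); save(f["img"][120:240,130:280],"s22",5)
E
```

```text
[679.5 -26.9  77.7] 89.91332186779326
```

View pics/w22.png

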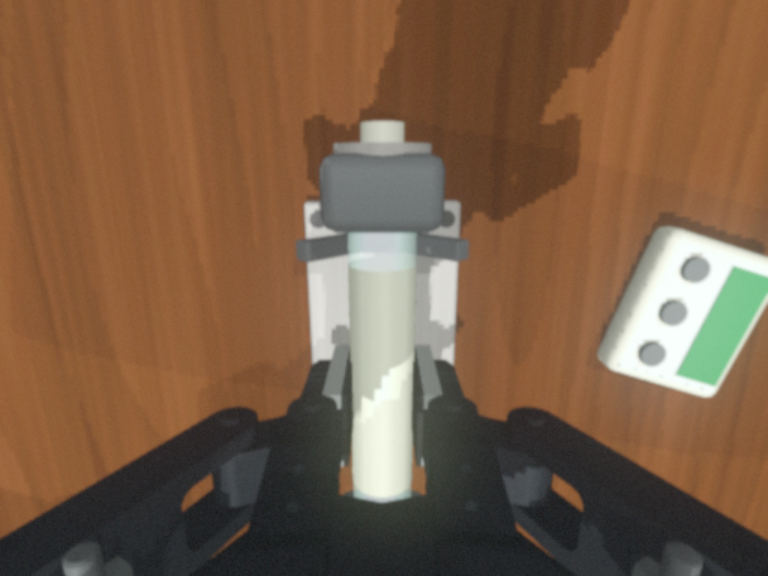

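View pics/s22.png

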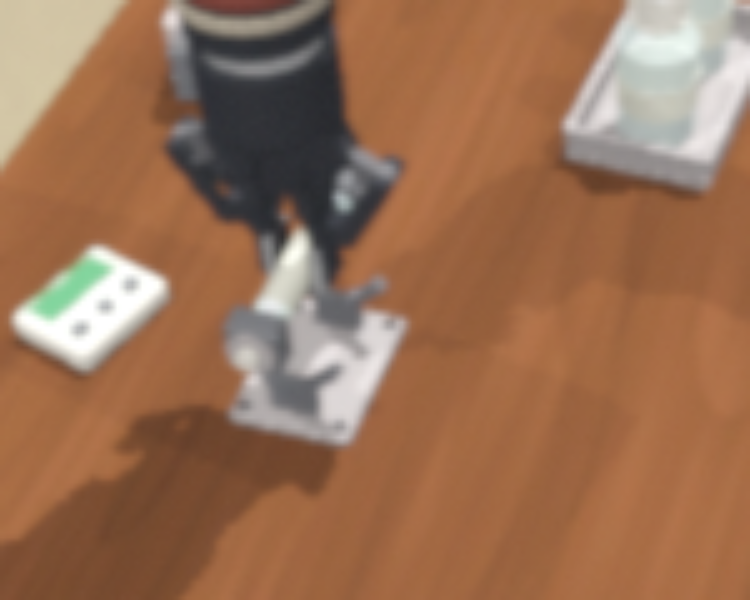

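The V tips run from 297 to 468 in the image and the tube sits at 382, which is the middle. I'll lower it.

Call:
servo_tool(deltas=[{"claw":1,"tx":0,"ty":0,"tz":12,"yaw":0},{"claw":1,"tx":0,"ty":0,"tz":15,"yaw":0},{"claw":1,"tx":0,"ty":0,"tz":10,"yaw":0},{"claw":1,"tx":0,"ty":0,"tz":7,"yaw":0},{"claw":1,"tx":0,"ty":0,"tz":4,"yaw":0},{"claw":1,"tx":0,"ty":0,"tz":1,"yaw":0},{"claw":1,"tx":0,"ty":0,"tz":0,"yaw":0},{"claw":1,"tx":0,"ty":0,"tz":0,"yaw":0}])

```text
time: 40.02
eef_pos: [680.1, -26.8, 30.1]
tool_rot: [0.0, 0.708, 0.707, 0.0]
force: [-8.1, 0.9, 12.3]
grip_width: 18.5
```

Call:
servo_tool(deltas=[{"claw":1,"tx":0,"ty":0,"tz":1,"yaw":0},{"claw":1,"tx":0,"ty":0,"tz":0,"yaw":0},{"claw":1,"tx":0,"ty":0,"tz":0,"yaw":0}])

```text
time: 40.27
eef_pos: [680.2, -26.8, 30.1]
tool_rot: [0.001, 0.708, 0.707, 0.0]
force: [-10.9, 1.4, 20.4]
grip_width: 18.3
```

The sideways force says the tube touches the +x flank first. I'll back up, shift 3 mm toward -x and lower again.

Call:
servo_tool(deltas=[{"claw":1,"tx":0,"ty":0,"tz":-4,"yaw":0},{"claw":1,"tx":0,"ty":-3,"tz":0,"yaw":0},{"claw":1,"tx":0,"ty":0,"tz":2,"yaw":0},{"claw":1,"tx":0,"ty":0,"tz":2,"yaw":0},{"claw":1,"tx":0,"ty":0,"tz":0,"yaw":0},{"claw":1,"tx":0,"ty":0,"tz":0,"yaw":0}])

```text
time: 40.77
eef_pos: [677.4, -27.0, 30.0]
tool_rot: [0.001, 0.708, 0.707, 0.0]
force: [-10.7, 1.1, 22.6]
grip_width: 18.8
```

Contact height is the same on both sides, so the middle is about 678.5. The inward force seems to come from pressing down, since the bottles showed it too. I'll centre there and lower again.

Call:
servo_tool(deltas=[{"claw":1,"tx":0,"ty":0,"tz":-5,"yaw":0},{"claw":1,"tx":0,"ty":1.5,"tz":0,"yaw":0},{"claw":1,"tx":0,"ty":0,"tz":0,"yaw":0},{"claw":1,"tx":0,"ty":0,"tz":1.5,"yaw":0},{"claw":1,"tx":0,"ty":0,"tz":1,"yaw":0},{"claw":1,"tx":0,"ty":0,"tz":0,"yaw":0},{"claw":1,"tx":0,"ty":0,"tz":0,"yaw":0}])

```text
time: 41.35
eef_pos: [678.5, -26.9, 30.2]
tool_rot: [0.0, 0.708, 0.707, -0.0]
force: [-4.6, 0.8, 10.1]
grip_width: 18.9
```

Call:
servo_tool(deltas=[{"claw":1,"tx":0,"ty":0,"tz":1,"yaw":0},{"claw":1,"tx":0,"ty":0,"tz":0,"yaw":0},{"claw":1,"tx":0,"ty":0,"tz":0,"yaw":0}])

```text
time: 41.6
eef_pos: [678.5, -26.9, 30.1]
tool_rot: [0.0, 0.708, 0.707, 0.0]
force: [-7.4, 0.8, 15.7]
grip_width: 18.9
```

```bash
python3 - <<'E'
from h import *
o=ctrl.get_obs();print(o["eef_pos"],o["force"],o["wrist_torque"]);f,W=cloud("wrist"); save(f["img"],"w23",1.5);
f,W=cloud("side"); save(f["img"][140:240,150:275],"s23",6)
E
```

```text
[678.5 -26.9  30.1] [-7.4  0.8 15.7] [0.3 1.6 0. ]
```

View pics/s23.png

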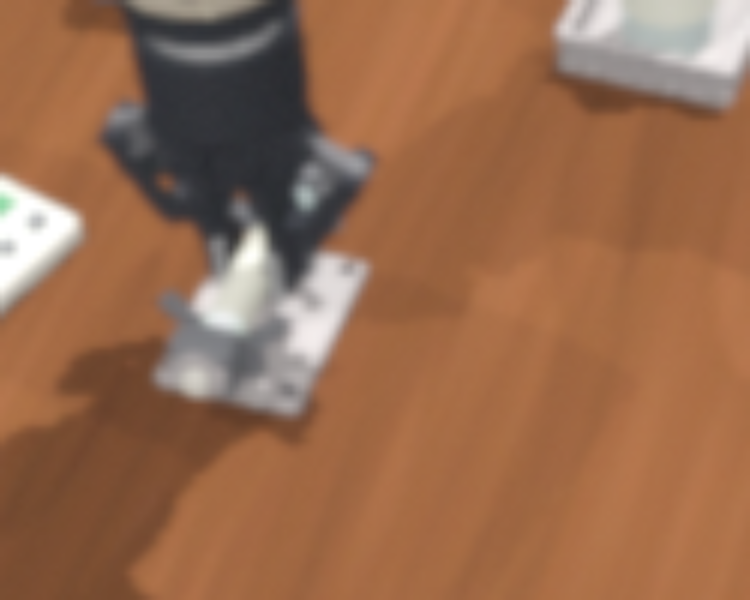

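View pics/w23.png

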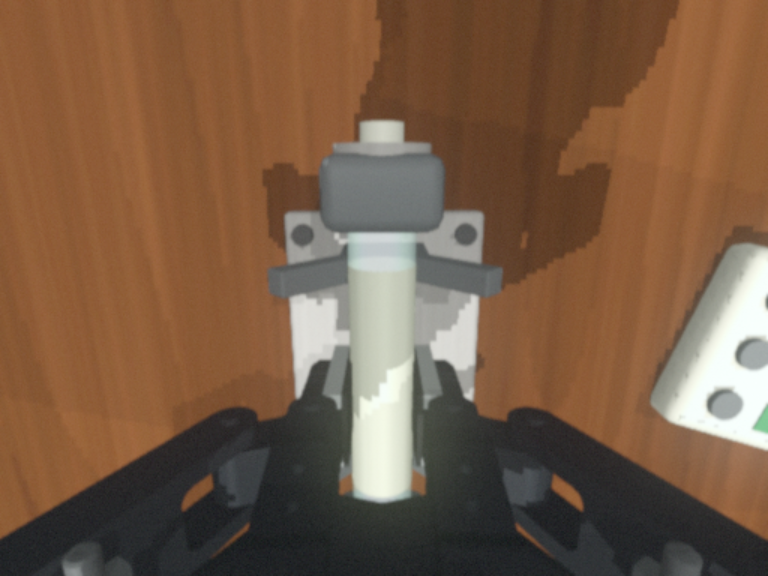

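```bash
python3 - <<'E'
from h import *
o=ctrl.get_obs();R,t=pose(o);f,W=cloud("wrist");L=(W-t)@R
for v in (100,115,130,140,160,175,190,205): 
    c=W[v,248:262]; print(v,L[v,248:262,0].mean().round(1),"z top med",np.median(c[:,2]), c[:,0].mean())
E
```

```text
100 71.8 z top med 58.14559089052102 678.3508524645339
115 66.5 z top med 61.10049476851634 678.3376856899597
130 61.1 z top med 60.864268171982715 678.326717063417
140 57.4 z top med 61.05288494226366 678.3171211237847
160 48.8 z top med 54.46757786069256 678.3066377451718
175 42.7 z top med 55.004626243785324 678.297898026596
190 36.3 z top med 54.82670095567761 678.2787281924011
205 29.8 z top med 54.653887277730675 678.2673517892442
```

The tube is between both Vs and will not go lower, so I'll take the pressure off and open slowly.

Call:
servo_tool(deltas=[{"claw":1,"tx":0,"ty":0,"tz":-1.5,"yaw":0},{"claw":1,"tx":0,"ty":0,"tz":0,"yaw":0},{"claw":0.77,"tx":0,"ty":0,"tz":0,"yaw":0},{"claw":0.75,"tx":0,"ty":0,"tz":0,"yaw":0},{"claw":0.72,"tx":0,"ty":0,"tz":0,"yaw":0},{"claw":0.7,"tx":0,"ty":0,"tz":0,"yaw":0},{"claw":0.65,"tx":0,"ty":0,"tz":0,"yaw":0},{"claw":0.6,"tx":0,"ty":0,"tz":0,"yaw":0},{"claw":0.6,"tx":0,"ty":0,"tz":0,"yaw":0}])

```text
time: 42.5
eef_pos: [678.3, -26.8, 29.8]
tool_rot: [-0.0, 0.708, 0.707, -0.0]
force: [-0.5, -0.3, -0.3]
grip_width: 34.1
```

```bash
python3 - <<'E'
from h import *
o=ctrl.get_obs();R,t=pose(o);print(t,o["grip_width"]);f,W=cloud("wrist");L=(W-t)@R;save(f["img"],"w24",1.5)
for v in (100,115,130,140,160,175,190,205,225,250,275): 
    c=W[v,244:262]; print(v,L[v,248:262,0].mean().round(1),"z top max",np.nanmax(c[:,2]),np.median(c[:,2]), c[:,0].mean())
E
```

```text
[678.3 -26.8  29.8] 34.139177786390945
100 71.8 z top max 59.439176891625905 58.43816986015864 677.4254380977263
115 66.5 z top max 62.08205905853304 61.01715213968751 677.4236512188605
130 61.1 z top max 62.22339932534911 60.98504108259318 677.4030297445285
140 57.5 z top max 62.268791843406675 61.20365056284331 677.39075156223
160 48.9 z top max 55.81193468195153 54.79760560041639 677.3142252909632
175 42.7 z top max 56.532142581092316 54.55974506290888 677.2919182747299
190 36.4 z top max 56.28994217920044 54.61915334483433 677.2650349457764
205 29.9 z top max 55.95455879857964 54.80936958204512 677.2435221164925
225 20.9 z top max 55.942365271037886 54.77385634687482 677.2042144865833
250 9.3 z top max 56.443788021987444 nan nan
275 -3.2 z top max 55.83948592727333 54.92257415011872 677.1161126743425
```

View pics/w24.png

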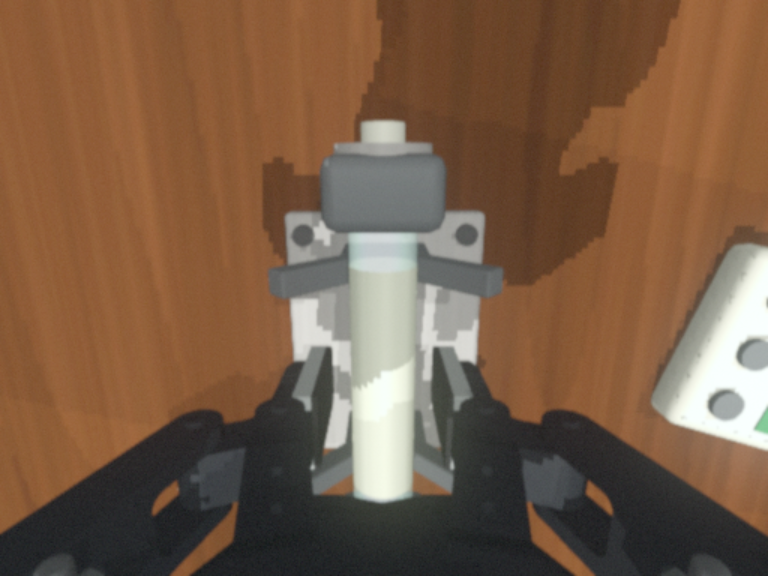

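The column did not move on release and is level: the tube top reads 54.6–54.9 along its whole length. Retracting.

Call:
servo_tool(deltas=[{"claw":0.4,"tx":0,"ty":0,"tz":0,"yaw":0},{"claw":0.2,"tx":0,"ty":0,"tz":0,"yaw":0},{"claw":0.1,"tx":0,"ty":0,"tz":-6,"yaw":0},{"claw":0,"tx":0,"ty":0,"tz":-15,"yaw":0},{"claw":0,"tx":0,"ty":0,"tz":-30,"yaw":0},{"claw":0,"tx":0,"ty":0,"tz":-40,"yaw":0},{"claw":0,"tx":0,"ty":0,"tz":-40,"yaw":0},{"claw":0,"tx":0,"ty":0,"tz":-40,"yaw":0},{"claw":0,"tx":0,"ty":0,"tz":-30,"yaw":0},{"claw":0,"tx":0,"ty":0,"tz":0,"yaw":0},{"claw":0,"tx":0,"ty":0,"tz":0,"yaw":0}])

```text
time: 43.47
eef_pos: [679.6, -27.1, 234.2]
tool_rot: [0.002, 0.708, 0.707, 0.001]
force: [0.1, -0.2, -0.4]
grip_width: 85.7
```

```bash
python3 - <<'E'
from h import *
o=ctrl.get_obs();R,t=pose(o);print(t,o["force"]);f,W=cloud("wrist");save(f["img"],"w25",1.5)
f,W=cloud("side"); save(f["img"],"s25",1.5)
f,W=cloud("top"); save(f["img"][90:290,90:410],"t25",2.4)
E
```

```text
[679.6 -27.1 234.2] [ 0.1 -0.2 -0.4]
```

View pics/w25.png

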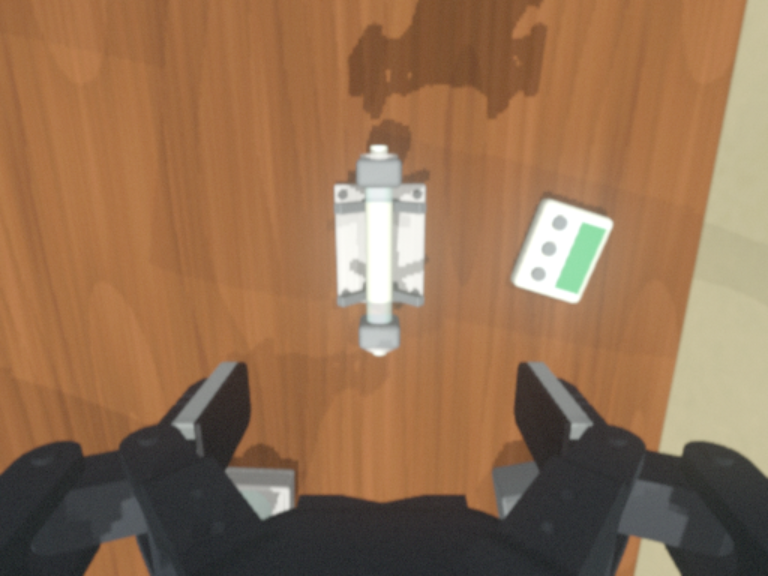

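View pics/s25.png

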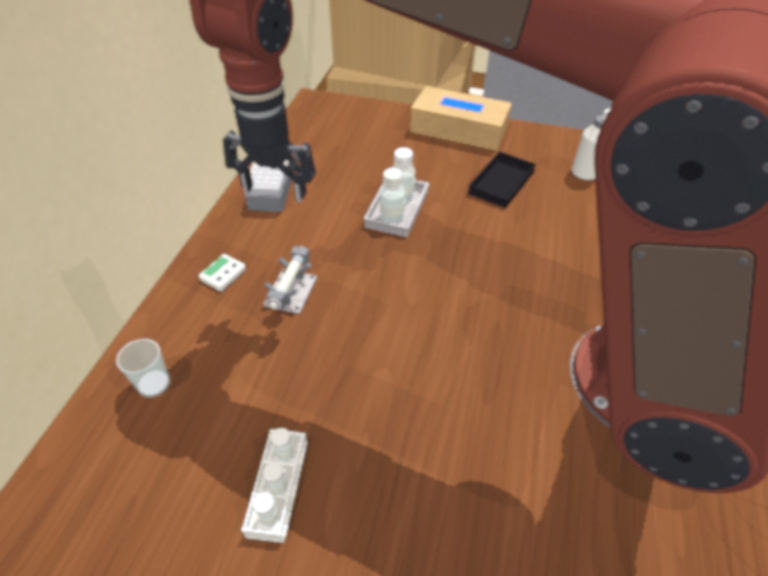

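View pics/t25.png

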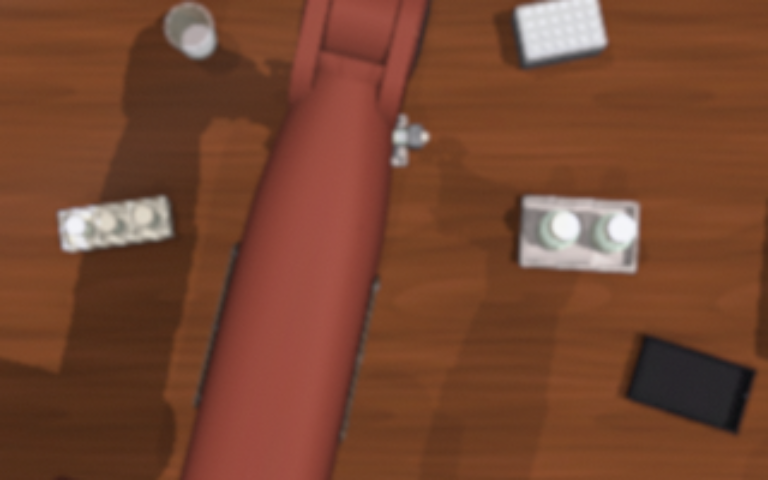

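The column lies in both Vs from (378,147) to (378,354) in the wrist view. The side and top views show both bottles upright in the tray and three vials upright in the rack. One last level check before handing in.

```bash
python3 - <<'E'
from h import *
f,W=cloud("wrist")
for a,b,n in((108,120,"end+"),(130,205,"tube"),(216,226,"end-")):
    P=W[a:b,250:256].reshape(-1,3);print(n,np.nanmean(P,0))
P=W[130:205,250:256].reshape(-1,3);print("slope z/y",np.polyfit(P[:,1],P[:,2],1)[0].round(4),"x/y",np.polyfit(P[:,1],P[:,0],1)[0].round(4))
for s in((232,240),(275,282)):
    P=W[132:142,s[0]:s[1]].reshape(-1,3);print("Vtip",np.nanmax(P,0))
ctrl.hand_in(); print(ctrl.get_obs()["time"])
E
```

```text
end+ [675.4  36.6  61. ]
tube [675.1 -20.   54.5]
end- [674.9 -80.   58.5]
 ** On entry to DLASCL parameter number  4 had an illegal value
 ** On entry to DLASCL parameter number  4 had an illegal value
 ** On entry to DLASCL parameter number  4 had an illegal value
 ** On entry to DLASCL parameter number  4 had an illegal value
 ** On entry to DLASCL parameter number  5 had an illegal value
 ** On entry to DLASCL parameter number  4 had an illegal valueTraceback (most recent call last):
  File "<stdin>", line 5, in <module>
    c, resids, rank, s = lstsq(lhs, rhs, rcond)
                         ~~~~~^^^^^^^^^^^^^^^^^
    x, resids, rank, s = _umath_linalg.lstsq(a, b, rcond,
                         ~~~~~~~~~~~~~~~~~~~^^^^^^^^^^^^^
                                             signature=signature)
                                             ^^^^^^^^^^^^^^^^^^^^
    raise LinAlgError("SVD did not converge in Linear Least Squares")
numpy.linalg.LinAlgError: SVD did not converge in Linear Least Squares
```

```bash
python3 - <<'E'
from h import *
f,W=cloud("wrist")
for a in range(96,240,6):
    P=W[a,242:264]; z=P[:,2]; print(a,np.nanmedian(P[:,1]).round(1),np.nanmax(z).round(1),np.isnan(z).sum(), end=" | ")
P=W[130:205,246:260].reshape(-1,3);P=P[(P[:,2]>50)];print("\nslope z/y",np.polyfit(P[:,1],P[:,2],1)[0].round(4),"x/y",np.polyfit(P[:,1],P[:,0],1)[0].round(4))
E
```

```text
96 55.7 2.6 0 | 102 48.4 52.3 0 | 108 42.0 61.5 0 | 114 36.2 63.5 0 | 120 30.3 62.3 0 | 126 24.2 59.3 0 | 132 17.7 57.3 0 | 138 11.4 56.0 0 | 144 5.2 56.1 0 | 150 -1.2 55.7 0 | 156 -7.7 55.7 0 | 162 -14.2 57.2 0 | 168 -20.9 56.0 0 | 174 -27.3 55.3 0 | 180 -34.1 56.0 0 | 186 -41.0 56.4 0 | 192 -48.1 56.0 0 | 198 -54.9 56.1 0 | 204 -62.0 57.1 1 | 210 -69.4 55.7 0 | 216 -76.7 56.3 0 | 222 -80.8 61.3 0 | 228 -87.9 62.1 0 | 234 -95.3 62.2 0 | 
slope z/y 0.0003 x/y 0.0002
```

Level: slope 0.0003, and the end pieces at 61–63 mm and 61–62 mm. Handing in.

```bash
python3 -c "
from station import ctrl
print(ctrl.hand_in(), ctrl.get_obs()['time'])"
```

```text
the job is handed in; nothing more can be done
the job is handed in; nothing more can be done
```

The job is done and handed in at about 44 s of the 128 s allowed. I went in the order asked: both bottles into the tray, both loose vials into the outer rack cells, then the column into its cradle.

**Last checks, from the camera images:**
- **Bottles:** both stand upright in the steel tray, one in each half. The black tray was left alone.
- **Vials:** all three stand upright in the rack, one per cell. The middle vial was never gripped; it read within 2 mm of its earlier position.
- **Column:** it lies in both Vs along y with the end pieces outside. The tube's slope is about 0.0003, so it is level.
- **Arm:** the gripper is open and well clear, with no force on it. The largest force I saw was about 25 N, while pressing the column into the Vs.

**One disagreement:** depth put the column's axis at about 43 mm instead of 40 mm. The depth images read roughly 1–2 mm high on known heights, so that explains only part of it. The column met firm contact, at the same height at three sideways positions, and did not move on release, so I took it as seated.

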